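Press the proud stud home under the lever press

ROBOT

A 6-joint arm with a two-finger parallel gripper is mounted at the origin on a cart in front of the work surface, level with it; the furniture and walls round the work are solid. World frame = base frame: x ahead of the robot, y to its left, z up, the work surface at z = 0. Lengths are in m, angles in degrees, forces in N, time in s.
With the tool pointing down it reaches from about 0.25 to 0.725 m from the base axis. Payload 9.7 kg.
Tool frame: the origin (TCP) lies midway between the tips of the shut fingers; the grasp point (between the pads) lies 19 mm behind it; x points along the fingers, y is the direction in which the jaws open and shut, and the axes are right-handed (so a half turn about x gives the same grasp; the last joint's range is limited). The gripper opens to 85 mm and grips with 20 to 120 N. Pads are 22 mm wide; open, the fingers measure 114 mm over their backs; the gripper's body (76 mm by 85 mm) begins 54 mm behind the grasp point. The pads swing forward as they close: fully open they stand 13 mm farther back than shut.
Start: joints at [0, 4.979, 10.078, 95.1, 0, 90], TCP at [0.55, -0, 0.231] pointing down, gripper open.
Joint ranges: [-179.16, 179.16], [-48.56, 103.87], [-65.8, 70.77], [-126.05, 130.52], [-82.76, 87.17], [-180, 180]. Speed limits (degrees/s): [127.2, 127.2, 147.25, 180, 180, 180].

INTERFACE

Orientations are given as [roll, pitch, yaw] about the fixed x, y, z axes, in that order (R = Rz(yaw) Ry(pitch) Rx(roll)).
In Python, from bench import manip gives the robot as it stands.
- The arm moves only by the tool move_arm, never from a script. Its argument "moves" is one flat list of numbers, 7 for each row, row after row: the shift along the world's x, y, z in mm, then the turn, a rotation vector about the world's x, y, z in rad, then the finger opening in mm, from 0 to 85.4. In form: [x, y, z, rx, ry, rz, claw, x, y, z, rx, ry, rz, claw, ...]. A call has 1 to 20 rows; each row is the pose to reach, as a shift and turn from the pose commanded when the call began; what a row does not reach only later rows make up. A row lasts 1/8 s, in which the tool goes at most 62.5 mm and 10.7 degrees, less where a joint would pass 70% of its speed; a pose out of reach is approached as far as the arm can. A call with a gripper value outside its range is refused whole. The fingers move at their own pace and stop on an object; "newtons" is the grip in N (left out, the last holds). Time passes only in rows, so rows that repeat a pose let the fingers close. It gives the time, the measured TCP pose, the force and the opening at its end, in the units of the state.
- manip.get_state(): the state, without advancing time (a new reading comes with each control period).
- manip.snapshot(name): name is "scene" or "side" or "wrist"; returns the picture (420x560x3 uint8, blue, green, red); there is no depth.
- manip.camera_params(name): a dict with "mtx" (3x3 intrinsics, pixels), "dist_coeffs" ([k1, k2, p1, p2, k3] as OpenCV has them; the pictures are not rectified), "rvec" (rotation vector, rad) and "tvec" (3), from world to camera coordinates, as OpenCV has them; the wrist camera has in their place "mount" (4x4, takes a point from camera to tool coordinates, whose origin is the TCP and whose axes are the tool frame's). Camera axes: x right, y down, z forward; pixel columns grow to the right and rows downward; lengths in m; the calibration is good to about 2 mm. A picture is of the moment at which its call begins: read the wrist's pose just before it. camera_params takes no time and is no camera call.
- manip.job_done(): hands the job in, once; it reports no verdict.
Trained networks look in the newest picture that a camera, given by its name, has taken for a name from the list of things; names that differ only in an ending like _2 or _b are one class to them, and where a whole thing is asked for, a point or a joint stands for the part that bears it (a point fixed in the world has none). Each returns a list of dicts, best first, with "p" (0 to 1); they miss things now and then, are a little off and sometimes report something else, mostly with a low value. They report only what shows in the picture. A call takes as long as a camera call. They do not tell look-alikes from the thing itself.
- manip.recognise(camera, name): "at" ([x, y, z] in m, in world coordinates, good to about 4 mm: the middle of the surface that is visible of it).
- manip.regions_of(camera, name): "region" (420x560 bool, what is visible of it).
- manip.spot_point(camera, name): "at" ([x, y, z] in m, in world coordinates, good to about 4 mm: a listed point, or the origin of a listed thing).
The state is a dict: "time": time; "qpos": joint angles; "qd": joint speeds; "tau": joint torques, N m; "tcp_pos": TCP position; "orientation": TCP orientation; "ft_force": force on the tool from outside, world axes, zero at the start; "ft_torque": the same for the moment, N m; "width": finger opening in m.
Only numpy, scipy, OpenCV 4.12 (cv2) and the standard library are available. Lean on these libraries where they do the work, as an engineer would, in place of code of your own. Each camera call takes 0.05 s, during which the arm holds its last target.

TASK

The soap nest is still snapped into the lever press: pinch its two tabs together, draw it out forwards and lay it flat on the bench, off the press. Then lay the beech board on the press plate with its long edge against the back fence, slide it until the brass stud that stands proud sits centred under the ram nose, and pull the lever down to press that stud fully home; let the lever come back up and leave the board lying there. Never press the stud off-centre, or it bends, and leave everything else on the bench where it is.

Things in the scene. Friction and masses are not known exactly. Their poses are not given: they have to be found in the camera images.
- press: Small grey lever press, fixed, 240 mm high. Origin on the bench straight below the ram; x points from its open front to its back (away from the robot), y to its left, z up. Base plate x = -180 to +113, y = -115 to +115 mm, its top at z = 18. Column x = 63 to 113, y = -28 to 28. Head over the plate: x = -30 to 70, y = -28 to 28, z = 140 to 225; lever hub before the head to x = -52.
- fence (a point): Middle of the foot of the front face of the steel back fence on the press plate, at x = +30 mm in the press frame; the fence runs along the press's y for 75 mm to either side, 11 mm high, 12 thick. A board edge against it lies parallel to the press's y axis.
- catches (a point): Mid-point between the press's two steel catches, on the plate top, 111 mm before the ram (press x = -111). Each is a block 14 x 14 mm, 23 high, its inner face at y = -32 or +32, its outer at -46 or +46, with a lip at the top reaching 16 mm back over the nest's barb. They stop the nest from being pulled forwards or lifted until both tabs are pinched in.
- ram: The press's square steel ram with its round nose; it moves straight down with the lever, 30 mm per rad of lever, 21.6 mm at most. Origin at the centre of the nose's underside (same point as point nose).
- nose (a point): Centre of the flat underside of the steel ram nose, a round 18 mm in diameter; a collar 24 across begins 20 mm above it, then the ram, 20 mm square. At rest it hangs 56 mm above the bench, 38 above the plate.
- lever (a joint): Press lever, rad: 0 at rest (the arm rises to the press's right, 0.6 rad above level), 0.72 fully down. A spring lifts it back to 0 when let go; working it takes 2 to 8 N at the grip. It turns about an axis along the press's x through y = 0, z = 175 mm (press frame), 150 mm from the grip's centre line.
- lever_grip (a point): Centre of the lever's black round grip, 18 mm in diameter, 60 long, lying along the press's x (press x = -110 to -50), right of the head. Push it down from above, or take it loosely from above and swing it down its arc. About z = 260 mm at rest, 157 fully down.
- nest: White plastic soap nest, 0.14 kg: a flat tongue 52 wide, 4 thick, along its x from -151 to +29 mm, a round cup 55 in diameter, 13 high about its origin (on the underside), and a spine 22 wide, 18 high (x = -155 to -45). At the start it is snapped into the press, its frame along the press's, cup under the ram: draw it 60 mm or more to the press's front (-x) before lifting.
- pinch (a point): Where to pinch the nest's tabs: mid-way between them, 149 mm before the nest's origin (-x), 22 above its underside. The tabs are upright strips along x (-162 to -86), outer faces at y = -29 and +29 mm (58 over both), 34 high above the underside at x = -162 to -128, 26 behind. Each is sprung (2 to 4 N) and moves in 8.5 mm (41 over both) to a stop; then the nest can be carried by them.
- barbs (a point): Mid-point between the barbs of the nest's tabs, 94 mm before its origin. The barbs (x = -100 to -88, 4 to 17 mm above the underside) reach out to y = -37 and +37 when free, 28.5 when pinched fully; free, they sit behind the press's catches.
- board: Beech mould board, loose, 60 (x) x 290 (y) x 15 mm, 0.15 to 0.3 kg. Origin at the centre of the underside. On its centre line are three brass studs: the proud one at y = -65 (point stud_head), two already home, 2 mm high, at y = +35 and +118. Its +y end belongs to the press's left, away from the lever. Held across its width at y = +65 it keeps the gripper clear of the press head.
- stud_head (a point): Centre of the top of the proud stud's flat brass head, 10 mm in diameter; 9 mm above the board's top at the start (14 mm below the resting nose when the board is on the plate), 2 mm when fully home. With the board's edge against the fence, it is on the line of the ram.
- stud (a joint): How far the proud stud is pressed in, m: 0 at the start, 0.007 fully home. It is tight: about 10 N to push it, and it stays where it is pushed.
- soap_loaf: Yellow uncut soap loaf, 68 (x) x 237 (y) x 64 high; origin at the centre of the underside. Bystander.
- timer: White round kitchen timer, 62 in diameter, 37 high; origin at the centre of the underside. Bystander.
- stamp: Turned wooden hand stamp, 35 in diameter, 64 high, standing; origin at the centre of the underside. Bystander.
- soap_bar: Cream soap bar, 55 (x) x 80 (y) x 29 high; origin at the centre of the underside. Bystander.
- dropper: Brown dropper bottle, 34 in diameter, 102 high, standing; origin at the centre of the underside. Bystander.
- tape: Roll of tape lying flat, 100 in diameter, 25 high; origin at the centre of the underside. Bystander.
- jar: Small clear jar with a white lid, 45 in diameter, 63 high, standing between the press and the left-hand place; origin at the centre of the underside. Bystander.
There are look-alikes about, which are no part of the job. Of the things that look like the nest, the larger one is meant.

How it is judged (in metres and radians):
On the way, in this order (a step that is already met when the one before it is completed fails the run):
1. the nest is unsnapped and lies flat on the bench, off the press plate, let go (height (world z) of nest below 0.006 m and angle between nest's own z axis and vertical below 0.08 rad and horizontal distance between nest and press above 0.1 m and contact force between the fingers and nest below 0.2 N), for 0.2 s.
2. the board lies flat on the press plate, along the fence, with the proud stud centred under the ram nose within 4 mm (horizontal distance between nose and stud_head below 0.004 m and height (world z) of board between 0.0145 and 0.0205 m and angle between board's own z axis and vertical below 0.04 rad and angle between the y axis of board and the y axis of press, either way round below 0.06 rad), for 0.2 s.
3. the stud is pressed home while centred under the nose (value of joint stud above 0.006 m and horizontal distance between nose and stud_head below 0.004 m), for 0.1 s.
At the end, for the whole second after the job is handed in: The stud is at least 6 of its 7 mm pressed in; the board lies flat on the press plate along the fence (within 0.06 rad) with that stud under the centre of the nose within 4 mm; the nest lies flat on the bench off the press plate; the lever is back up (under 0.08 rad); all at rest (all of step 3 and height (world z) of board between 0.0145 and 0.0205 m and angle between board's own z axis and vertical below 0.04 rad and angle between the y axis of board and the y axis of press, either way round below 0.06 rad and height (world z) of nest below 0.006 m and angle between nest's own z axis and vertical below 0.08 rad and horizontal distance between nest and press above 0.1 m and value of joint lever below 0.08 rad and linear speed of each of board, nest below 0.01 m/s); the robot touches nothing.
It fails at once if the ram is worked down on the stud while it is off the nose's centre by more than 4.5 mm, so that it would bend (contact force between ram and board above 3 N and value of joint lever above 0.15 rad and horizontal distance between nose and stud_head above 0.0045 m).
It fails at once if a bystander is pushed more than 25 mm or knocked over (distance of any of soap_loaf, timer, stamp, soap_bar, dropper, tape, jar from where it was at the start of the episode above 0.025 m or angle between any of soap_loaf, timer, stamp, soap_bar, dropper, tape, jar's own z axis and vertical above 0.4 rad).
It also fails if it takes over 72 s, if anything falls off the work surface, if the arm or the gripper's body presses on something with over 40 N, if the wrist force passes 120 N, or if a joint passes its speed limit or range.

## Working session

There is one attempt and no reset: what is moved stays moved. The work goes in short steps, Python scripts to look and compute and a tool call to move; the robot and the scene stay as the last step left them, time stands still between calls to the robot, and variables do not carry over. Pictures are saved under pics/ and viewed, and the job is handed in when it is done.

Besides the shell and the picture viewer there is one more tool, called after "Call:" as name(argument=value, ...) on one line, values as JSON. move_arm: Moves the arm, as the interface text tells. Its arguments: {"type":"object","properties":{"moves":{"type":"array","items":{"type":"number"}},"newtons":{"type":"number"}},"required":["moves"]}

```bash
mkdir -p pics; ls
python3 - <<'E'
from bench import manip
import cv2
for c in ("scene","side","wrist"):
    im=manip.snapshot(c); cv2.imwrite(f"pics/{c}0.png",im)
s=manip.get_state(); print(s)
for n in ["press","fence","catches","nose","lever_grip","nest","pinch","board","stud_head","soap_loaf","timer","stamp","soap_bar","dropper","tape","jar"]:
    for c in ("scene","side"):
        try: print(n,c,[( [round(float(v),3) for v in d["at"]],round(float(d["p"]),2)) for d in manip.spot_point(c,n)])
        except Exception as e: print(n,c,e)
E
```

```text
pics
{'time': 0.15, 'qpos': array([ 1.71060055e-03,  5.00394555e+00,  1.00440336e+01,  9.50989747e+01,
       -1.12032621e-03,  8.99998994e+01]), 'qd': array([ 0.0966646 , -0.02961564,  0.25520714, -0.01745229, -0.04583455,
       -0.04620692]), 'tau': array([-3.04631758e-03, -5.20762289e+01,  4.65044117e+01,  1.38444663e-02,
       -2.16874664e-04, -1.82086734e-05]), 'tcp_pos': array([5.49824290e-01, 1.08426269e-05, 2.30737511e-01]), 'orientation': array([ -88.91017197,   89.94110274, -178.90836015]), 'ft_force': array([ 0.42429415, -0.49563184, -0.42356114]), 'ft_torque': array([ 0.0213924 , -0.0015703 , -0.03429105]), 'width': 0.08530464919748333}
press scene [([0.635, -0.016, -0.003], 0.76)]
press side [([0.638, -0.016, -0.002], 0.78)]
fence scene [([0.666, -0.016, 0.02], 0.62)]
fence side []
catches scene [([0.524, -0.011, 0.017], 0.97)]
catches side [([0.525, -0.01, 0.017], 0.76)]
nose scene [([0.634, -0.014, 0.057], 0.46)]
nose side [([0.632, -0.01, 0.051], 0.54)]
lever_grip scene [([0.553, -0.132, 0.261], 0.46), ([0.637, -0.017, 0.055], 0.2)]
lever_grip side [([0.551, -0.139,
[... 673 characters left out ...]
)]
soap_loaf side [([0.478, 0.483, 0.006], 0.64), ([0.504, 0.337, -0.0], 0.61)]
timer scene [([0.738, 0.241, 0.001], 0.63)]
timer side [([0.732, 0.241, -0.003], 0.58)]
stamp scene [([0.362, -0.209, 0.0], 0.58), ([0.735, 0.241, 0.001], 0.3)]
stamp side [([0.731, 0.241, -0.001], 0.71), ([0.357, -0.209, 0.004], 0.59)]
soap_bar scene [([0.359, 0.156, -0.001], 0.55)]
soap_bar side [([0.353, 0.159, 0.001], 0.92), ([0.519, -0.407, 0.001], 0.69)]
dropper scene [([0.72, -0.29, 0.002], 0.84)]
dropper side [([0.724, -0.288, 0.001], 0.44)]
tape scene [([0.478, 0.487, 0.001], 0.62)]
tape side [([0.475, 0.486, 0.004], 0.62)]
jar scene [([0.48, 0.166, 0.002], 0.55)]
jar side [([0.477, 0.169, 0.005], 0.61)]
```

View pics/scene0.png

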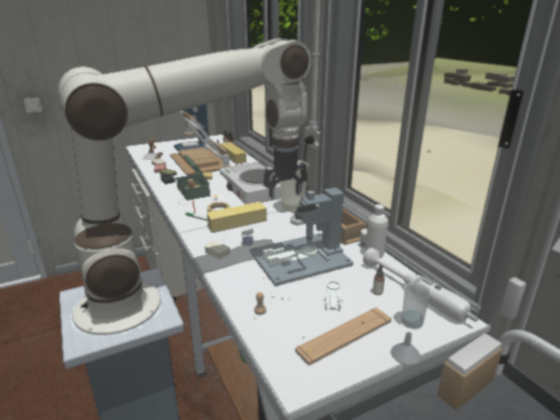

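View pics/side0.png

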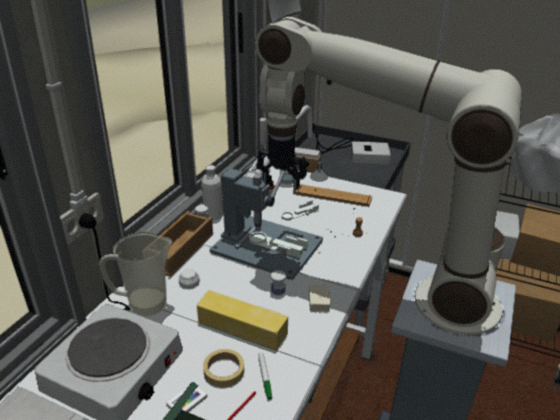

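View pics/wrist0.png

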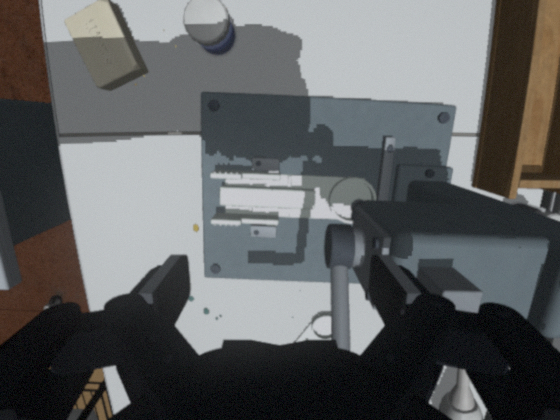

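The larger nest (the one snapped into the press) shows at wrist (260,195) and scene (290,255). The look-alike is the smaller one lying right of the press at scene (333,295). Next I'll measure it in crops.

```bash
cat > h.py <<'E'
import numpy as np, cv2
from bench import manip
from scipy.spatial.transform import Rotation as R
def Twrist(s=None):
    s=s or manip.get_state(); T=np.eye(4)
    T[:3,:3]=R.from_euler('xyz',s['orientation'],degrees=True).as_matrix(); T[:3,3]=s['tcp_pos']; return T
def cam(c,s=None):
    p=manip.camera_params(c); K=np.array(p['mtx']);d=np.array(p['dist_coeffs'])
    if c=='wrist': M=Twrist(s)@np.array(p['mount'])
    else:
        M=np.eye(4); r=cv2.Rodrigues(np.array(p['rvec'],float))[0]; M[:3,:3]=r.T; M[:3,3]=-r.T@np.array(p['tvec']).ravel()
    return K,d,M
def proj(c,P,s=None):
    K,d,M=cam(c,s); W=np.linalg.inv(M); return cv2.projectPoints(np.atleast_2d(np.array(P,float)),cv2.Rodrigues(W[:3,:3])[0],W[:3,3],K,d)[0][:,0]
def back(c,uv,z,s=None):
    K,d,M=cam(c,s); n=cv2.undistortPoints(np.array(uv,float).reshape(-1,1,2),K,d)[:,0]
    D=np.c_[n,np.ones(len(n))]@M[:3,:3].T; t=(z-M[2,3])/D[:,2]; return M[:3,3]+D*t[:,None]
def regs(c,n): return manip.regions_of(c,n)
E
python3 - <<'E'
from h import *
im=cv2.imread('pics/wrist0.png'); print(cam('wrist')[2].round(3))
print(back('wrist',[(202,93),(454,105),(205,277)],0.018).round(4))
cv2.imwrite('pics/w1.png',cv2.resize(im[70:300,180:480],None,fx=2.6,fy=2.6,interpolation=cv2.INTER_CUBIC))
im=cv2.imread('pics/scene0.png');
cv2.imwrite('pics/s1.png',cv2.resize(im[260:380,240:420],None,fx=4,fy=4,interpolation=cv2.INTER_CUBIC))
for c in('scene','side'):
  for d in regs(c,'board'):
    m=d['region'].astype(np.uint8); cs=max(cv2.findContours(m,0,2)[0],key=cv2.contourArea)
    p=back(c,cs[:,0,:],0.015)[:,:2].astype(np.float32); print(c,d['p'],cv2.minAreaRect(p))
E
```

```text
[[ 1.     0.     0.001  0.55 ]
 [ 0.    -0.965 -0.263  0.067]
 [ 0.001  0.263 -0.965  0.374]
 [ 0.     0.     0.     1.   ]]
[[ 0.4636  0.1051  0.018 ]
 [ 0.7501  0.0942  0.018 ]
 [ 0.4528 -0.1215  0.018 ]]
side 0.82 ((0.5171133279800415, -0.3971659243106842), (0.28421300649642944, 0.09140688180923462), 7.571049690246582)
side 0.32 ((0.7247197031974792, -0.35478848218917847), (0.02983858436346054, 0.27247974276542664), 11.195714950561523)
```

View pics/w1.png

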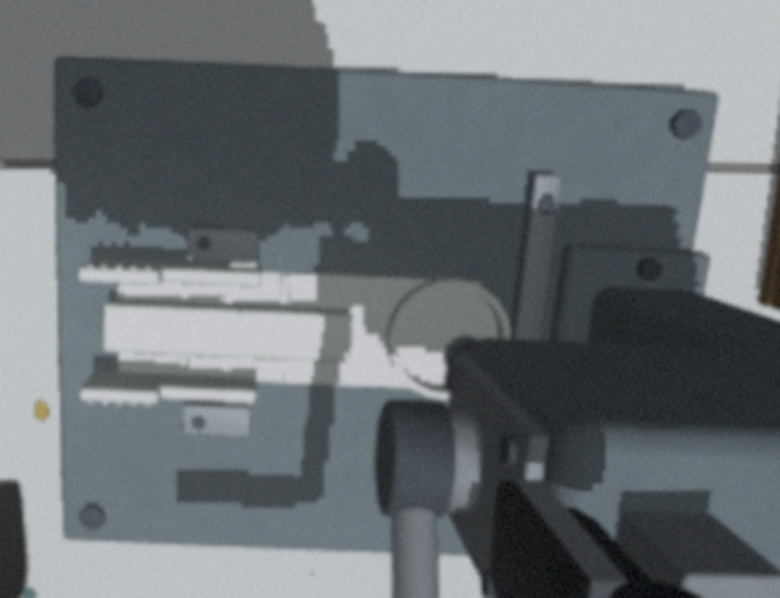

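View pics/s1.png

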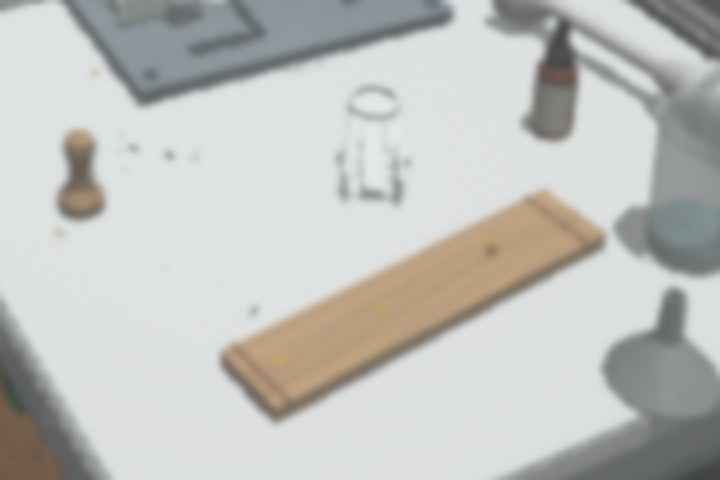

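Call:
move_arm(moves=[-62,-10,-60,0,0,1.527,85,-62,-10,-60,0,0,1.527,85,-62,-10,-60,0,0,1.527,85,-62,-10,-60,0,0,1.527,85,-62,-10,-60,0,0,1.527,85,-62,-10,-60,0,0,1.527,85,-62,-10,-60,0,0,1.527,85,-62,-10,-60,0,0,1.527,85,-62,-10,-60,0,0,1.527,85,-62,-10,-60,0,0,1.527,85])

```text
time: 3.1
tcp_pos: [0.488, -0.01, 0.1713]
orientation: [-16.3, 90.0, -19.0]
ft_force: [-0.7, -0.3, 0.3]
width: 0.0843
```

Run:
```python
from h import *
s=manip.get_state(); print(s['time'],s['qpos'].round(2),s['tcp_pos'].round(4)); T=Twrist(s); print(T[:3,:3].round(4), np.degrees(np.arctan2(T[1,1],T[0,1])))
im=manip.snapshot('wrist'); cv2.imwrite('pics/w2.png',im)
print(proj('wrist',[[.488,-.0095,.04],[.488+.035,-.0095,.04]],s))
for n in ['pinch','catches','nest','barbs','press']: print(n,[( d["at"].round(4) if hasattr(d['at'],'round') else d['at'],round(float(d["p"]),2)) for d in manip.spot_point('wrist',n)])
```

```text
3.1 [-1.17 -4.3  -5.89 88.41 -0.    1.53] [ 0.488  -0.01    0.1713]
[[ 1.000e-04  4.710e-02  9.989e-01]
 [-0.000e+00  9.989e-01 -4.710e-02]
 [-1.000e+00 -0.000e+00  1.000e-04]] 87.29881985296835
[[278.55749917 200.87107472]
 [280.28286846 236.1559102 ]]
pinch [([0.4868, -0.0086, 0.0415], 0.89), ([0.5514, -0.2967, 0.0168], 0.65)]
catches []
nest [([0.6393, -0.015, 0.0211], 0.66), ([0.6196, -0.2043, -0.0009], 0.55)]
barbs [([0.5769, -0.266, 0.0082], 0.95), ([0.546, -0.011, 0.031], 0.57)]
press [([0.7298, 0.24, -0.0013], 0.4)]
```

View pics/w2.png

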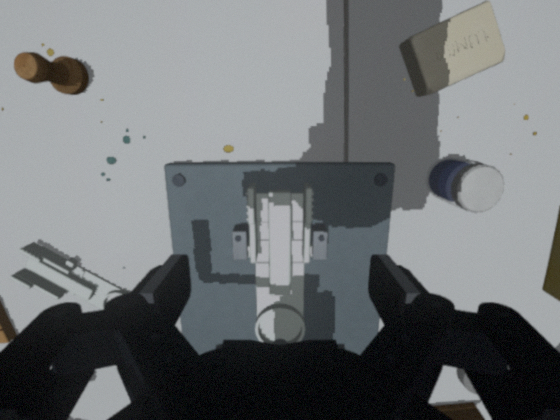

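Call:
move_arm(moves=[-1,1,-60,0,0,0,85,-1,1,-110,0,0,0,85,-1,1,-140,0,0,0,85,-1,1,-149,0,0,0,75,-1,1,-149,0,0,0,62,-1,1,-149,0,0,0,50,-1,1,-149,0,0,0,36,-1,1,-149,0,0,0,36,-1,1,-149,0,0,0,36,-1,1,-149,0,0,0,36,-1,1,-149,0,0,0,36], newtons=25)

```text
time: 4.78
tcp_pos: [0.4879, -0.0091, 0.0244]
orientation: [-1.6, 89.8, -4.1]
ft_force: [-3.2, 0.0, 10.4]
width: 0.0372
```

Run:
```python
from h import *
im=manip.snapshot('wrist'); cv2.imwrite('pics/w3.png',im)
im=manip.snapshot('side'); cv2.imwrite('pics/sd3.png',cv2.resize(im[180:300,180:360],None,fx=4,fy=4,interpolation=cv2.INTER_CUBIC))
```

```text
(no output)
```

View pics/w3.png

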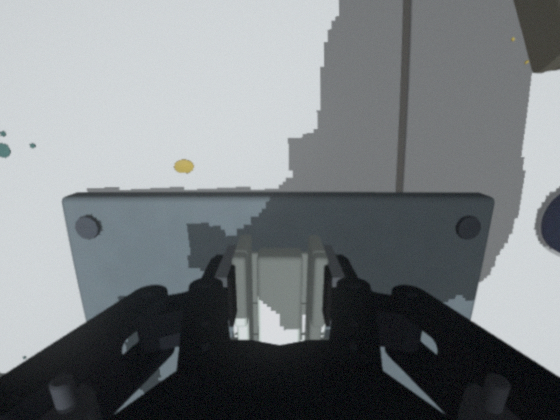

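View pics/sd3.png

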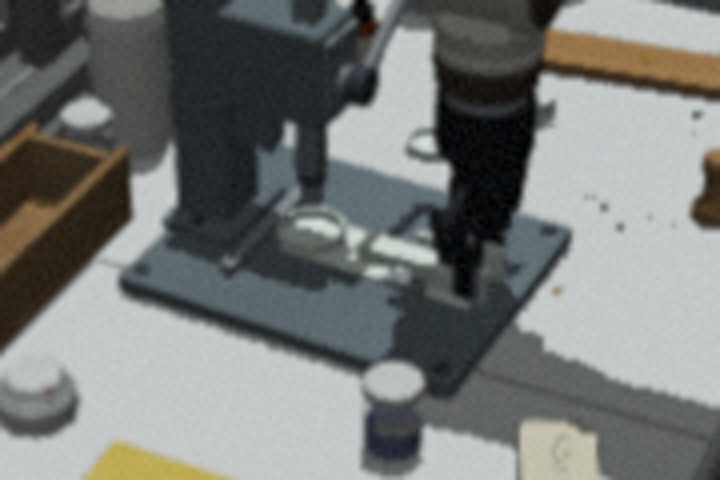

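Call:
move_arm(moves=[0,0,2,0,0,0,36,-6,0.3,2,0,0,0,36,-14,0.7,2,0,0,0,36,-22,1.1,2,0,0,0,36], newtons=30)

```text
time: 5.38
tcp_pos: [0.465, -0.0079, 0.0247]
orientation: [-0.5, 89.9, -3.1]
ft_force: [4.0, -0.0, 3.8]
width: 0.0366
```

Run:
```python
from h import *
im=manip.snapshot('side'); cv2.imwrite('pics/sd4.png',cv2.resize(im[180:300,180:360],None,fx=4,fy=4,interpolation=cv2.INTER_CUBIC))
```

```text
(no output)
```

View pics/sd4.png

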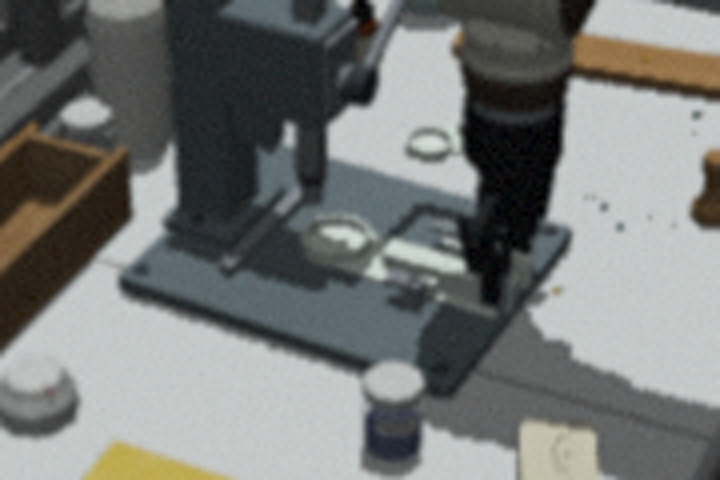

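Call:
move_arm(moves=[-12,0.5,0,0,0,0,36,-24,1.1,0,0,0,0,36,-36,1.7,0,0,0,0,36,-46,2.1,0,0,0,0,36,-56,2.6,2,0,0,0,36,-64,3,12,0,0,0,36,-68,3,40,0,0,0,36,-72,3,70,0,0,0,36,-72,3,75,0,0,0,36])

```text
time: 6.55
tcp_pos: [0.3931, -0.0049, 0.1009]
orientation: [0.9, 89.9, -1.6]
ft_force: [0.7, 0.8, -2.3]
width: 0.0363
```

Run:
```python
from h import *
im=manip.snapshot('side'); cv2.imwrite('pics/sd5.png',cv2.resize(im[150:310,180:400],None,fx=3.5,fy=3.5,interpolation=cv2.INTER_CUBIC))
im=manip.snapshot('wrist'); cv2.imwrite('pics/w5.png',im)
```

```text
(no output)
```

View pics/sd5.png

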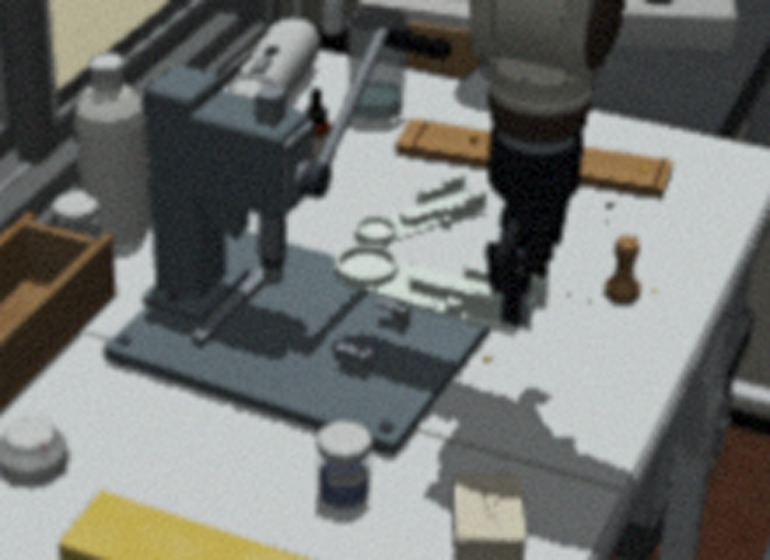

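View pics/w5.png

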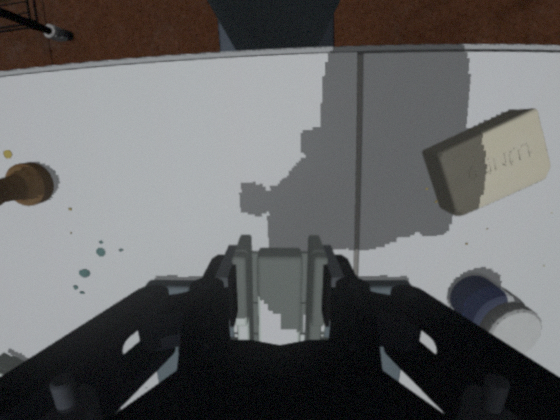

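Call:
move_arm(moves=[-18,50,0,0,0,-1.524,36,-18,50,0,0,0,-1.524,36,-18,50,0,0,0,-1.524,36,-18,50,0,0,0,-1.524,36,-18,50,0,0,0,-1.524,36,-18,50,0,0,0,-1.524,36,-18,50,0,0,0,-1.524,36,-18,50,0,0,0,-1.524,36,-18,50,-20,0,0,-1.524,36,-18,50,-60,0,0,-1.524,36,-18,50,-84,0,0,-1.524,36,-18,50,-90,0,0,-1.524,36,-18,50,-92,0,0,-1.524,36,-18,50,-92,0,0,-1.524,36])

```text
time: 8.4
tcp_pos: [0.3755, 0.0452, 0.0079]
orientation: [101.8, 89.9, 11.9]
ft_force: [0.6, 0.1, -1.0]
width: 0.0366
```

Run:
```python
from h import *
im=manip.snapshot('side'); cv2.imwrite('pics/sd6.png',cv2.resize(im[150:310,200:420],None,fx=3.5,fy=3.5,interpolation=cv2.INTER_CUBIC))
```

```text
(no output)
```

View pics/sd6.png

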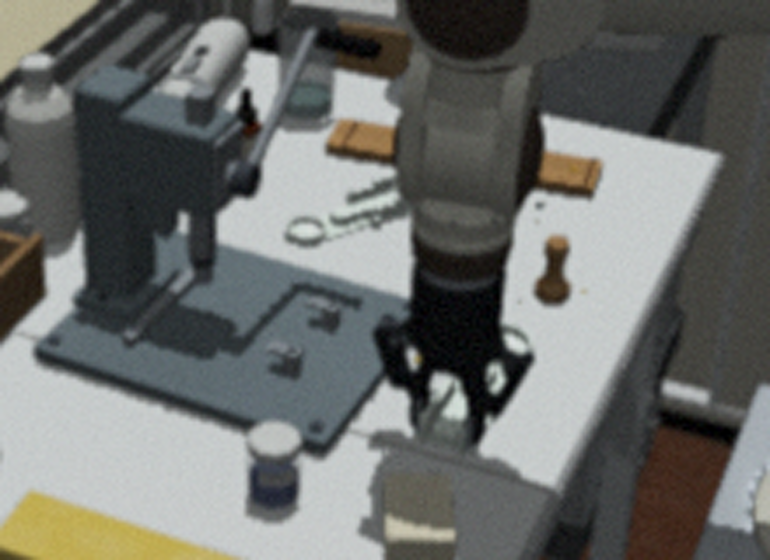

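Call:
move_arm(moves=[0,0,-1,0,0,0,36,0,0,-1,0,0,0,50,0,0,-1,0,0,0,65,0,0,-1,0,0,0,85,0,0,-1,0,0,0,85,0,0,0,0,0,0,85,0,0,10,0,0,0,85,0,0,40,0,0,0,85,0,0,100,0,0,0,85,0,0,160,0,0,0,85,0,0,200,0,0,0,85])

```text
time: 9.82
tcp_pos: [0.3753, 0.0451, 0.2109]
orientation: [97.4, 89.8, 7.6]
ft_force: [-0.1, -0.4, -0.8]
width: 0.085
```

Run:
```python
from h import *
im=manip.snapshot('side'); cv2.imwrite('pics/sd7.png',cv2.resize(im[150:310,200:420],None,fx=3.5,fy=3.5,interpolation=cv2.INTER_CUBIC))
s=manip.get_state();print(s['time'],s['tcp_pos'],s['qpos'].round(1))
im=manip.snapshot('wrist'); cv2.imwrite('pics/w7.png',im)
im=manip.snapshot('scene'); cv2.imwrite('pics/s7.png',im)
for c in ('scene','side','wrist'):
  print(c,[(np.round(d['at'],4),round(d['p'],2)) for d in manip.spot_point(c,'nest')])
  for d in regs(c,'board'):
    m=d['region'].astype(np.uint8); cs=max(cv2.findContours(m,0,2)[0],key=cv2.contourArea)
    p=back(c,cs[:,0,:],0.015)[:,:2].astype(np.float32); print(c,d['p'],cv2.minAreaRect(p))
```

```text
9.875 [0.37630042 0.04525135 0.21494772] [  6.9 -19.1 -13.4  95.2   0.   96.7]
scene [(array([ 6.186e-01, -2.064e-01, -5.000e-04]), 0.85), (array([ 0.3787, -0.1041,  0.0023]), 0.83), (array([0.3784, 0.0501, 0.021 ]), 0.46)]
scene 0.8 ((0.5165608525276184, -0.4137348234653473), (0.2981194257736206, 0.0748228132724762), 6.516012668609619)
scene 0.46 ((0.718437671661377, 0.1720103919506073), (0.8097988367080688, 0.3569236397743225), 58.47262191772461)
side [(array([ 0.3761, -0.0976, -0.0008]), 0.82), (array([ 6.118e-01, -2.094e-01,  3.000e-04]), 0.7)]
side 0.95 ((0.639742910861969, -0.37816381454467773), (0.04895734041929245, 0.08340664207935333), 21.915151596069336)
wrist [(array([ 3.782e-01, -1.004e-01,  1.000e-04]), 0.71), (array([ 6.168e-01, -2.059e-01, -5.000e-04]), 0.43)]
wrist 0.47 ((0.37185490131378174, -0.029359884560108185), (0.18163283169269562, 0.07139482349157333), 88.9347915649414)
```

View pics/sd7.png

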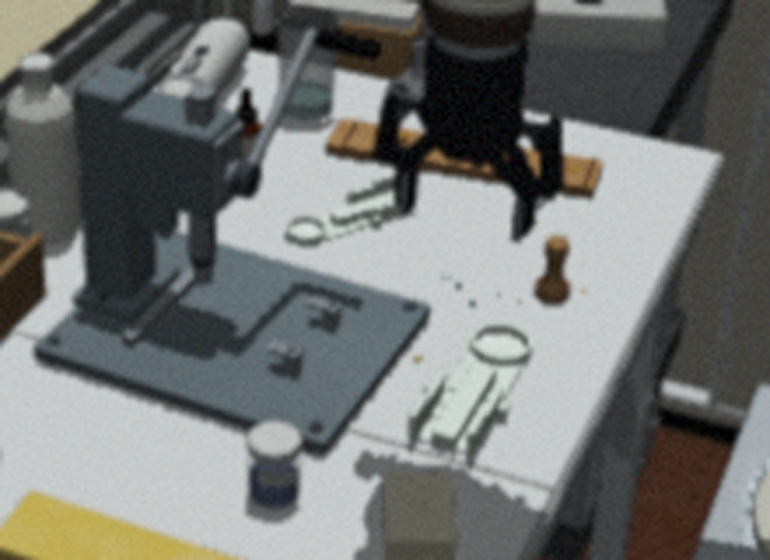

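View pics/w7.png

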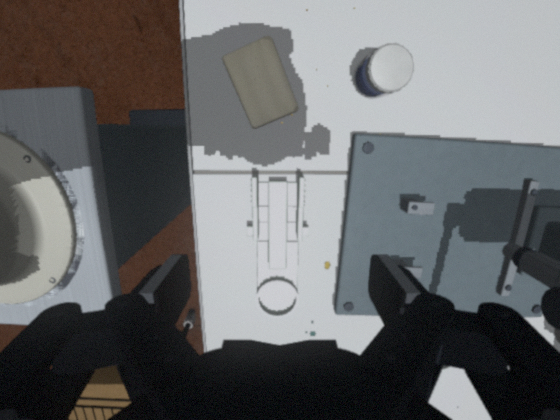

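Call:
move_arm(moves=[0,-60,15,0,0,0.18,85,0,-120,15,0,0,0.36,85,0,-180,15,0,0,0.54,85,0,-240,15,0,0,0.72,85,10,-300,15,0,0,0.9,85,40,-350,15,0,0,1.08,85,60,-400,15,0,0,1.26,85,74,-445,15,0,0,1.44,85,74,-445,15,0,0,1.6,85,74,-445,15,0,0,1.6,85,74,-445,15,0,0,1.6,85])

```text
time: 11.65
tcp_pos: [0.4488, -0.4, 0.2212]
orientation: [135.6, 89.9, 137.4]
ft_force: [0.2, 0.3, -0.3]
width: 0.0852
```

Run:
```python
from h import *
s=manip.get_state();print(s['time'],s['tcp_pos'],s['qpos'].round(1)); T=Twrist(s); print(np.degrees(np.arctan2(T[1,1],T[0,1])))
im=manip.snapshot('wrist'); cv2.imwrite('pics/w8.png',im)
for n in ('board','stud_head'): print(n,[(np.round(d['at'],4),round(d['p'],2)) for d in manip.spot_point('wrist',n)])
for d in regs('wrist','board'):
    m=d['region'].astype(np.uint8); cs=max(cv2.findContours(m,0,2)[0],key=cv2.contourArea)
    p=back('wrist',cs[:,0,:],0.015,s)[:,:2].astype(np.float32); print(d['p'],cv2.minAreaRect(p))
```

```text
11.65 [ 0.44878227 -0.39995651  0.22121217] [-41.7  12.1  16.9  94.9   0.  -43.5]
91.78262871174651
board [(array([ 0.5171, -0.4067, -0.0028]), 0.91)]
stud_head [(array([ 0.5821, -0.4029,  0.0251]), 0.45)]
0.93 ((0.5196776986122131, -0.40562164783477783), (0.29045966267585754, 0.06152718514204025), 6.919987678527832)
```

View pics/w8.png

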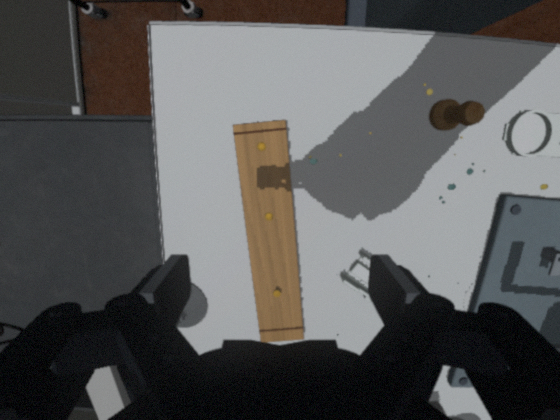

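Call:
move_arm(moves=[6,-13,-60,0,0,0.089,85,6,-13,-120,0,0,0.089,85,6,-13,-175,0,0,0.089,85,6,-13,-210,0,0,0.089,85,6,-13,-223,0,0,0.089,85,6,-13,-223,0,0,0.089,72,6,-13,-223,0,0,0.089,56,6,-13,-223,0,0,0.089,56,6,-13,-223,0,0,0.089,56,6,-13,-223,0,0,0.089,56], newtons=80)

```text
time: 13.1
tcp_pos: [0.4561, -0.4139, 0.0021]
orientation: [-48.5, 89.8, -41.5]
ft_force: [-0.8, 0.9, 6.5]
width: 0.0578
```

Run:
```python
from h import *
s=manip.get_state();print(s['time'],s['tcp_pos'],s['qpos'].round(1),s['width']); T=Twrist(s); print(np.degrees(np.arctan2(T[1,1],T[0,1])))
im=manip.snapshot('scene'); cv2.imwrite('pics/s9.png',cv2.resize(im[230:390,220:440],None,fx=3.5,fy=3.5,interpolation=cv2.INTER_CUBIC))
```

```text
13.1 [ 0.45610171 -0.41390244  0.00209413] [-42.2  15.4  -3.5  70.9   0.  -49.2] 0.05775437474124918
96.93536493305237
```

View pics/s9.png

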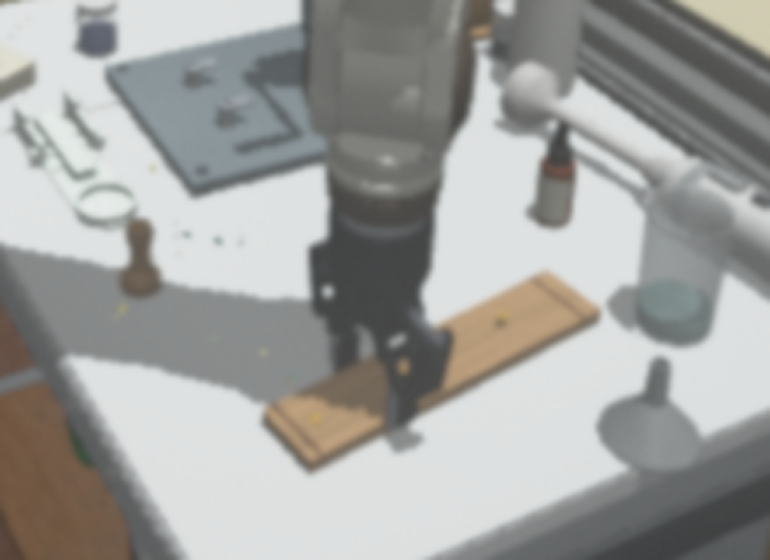

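Call:
move_arm(moves=[0,0,15,0,0,0,56,0,0,50,0,0,0,56,-10,10,100,0,0,0,56,-40,50,130,0,0,-0.15,56,-70,90,140,0,0,-0.33,56,-76,130,140,0,0,-0.51,56,-76,164,140,0,0,-0.69,56,-76,170,140,0,0,-0.87,56,-76,180,140,0,0,-1.05,56,-76,190,140,0,0,-1.23,56,-76,210,140,0,0,-1.41,56,-70,240,140,0,0,-1.58,56,-64,290,140,0,0,-1.738,56,-60,345,140,0,0,-1.738,56,-56,400,140,0,0,-1.738,56,-56,455,140,0,0,-1.738,56,-56,505,140,0,0,-1.738,56,-56,531,140,0,0,-1.738,56,-56,531,140,0,0,-1.738,56])

```text
time: 15.52
tcp_pos: [0.399, 0.1197, 0.1406]
orientation: [121.6, 89.9, 29.1]
ft_force: [0.4, -0.5, -2.2]
width: 0.0575
```

Run:
```python
from h import *
s=manip.get_state();print(s['time'],s['tcp_pos'],s['qpos'].round(1),s['width']); T=Twrist(s); print(np.degrees(np.arctan2(T[1,1],T[0,1])))
im=manip.snapshot('wrist'); cv2.imwrite('pics/w10.png',im)
im=manip.snapshot('side'); cv2.imwrite('pics/sd10.png',cv2.resize(im[140:320,160:420],None,fx=3,fy=3,interpolation=cv2.INTER_CUBIC))
im=manip.snapshot('scene')
for c in ('scene','side','wrist'):
  for n in ('nose','press','fence','catches','board','stud_head'): print(c,n,[(np.round(d['at'],4),round(d['p'],2)) for d in manip.spot_point(c,n)])
```

```text
15.525 [0.39895631 0.11969764 0.14055111] [ 16.7 -14.4 -18.   86.3   0.  109.2] 0.05747664308900779
-2.4623668393087605
scene nose [(array([ 0.6389, -0.0131,  0.0564]), 0.74), (array([ 0.3616, -0.2063,  0.0014]), 0.16)]
scene press [(array([ 0.6376, -0.0144,  0.    ]), 0.88), (array([ 0.6356, -0.0135,  0.0587]), 0.58), (array([ 0.6654, -0.0183,  0.0173]), 0.44)]
scene fence [(array([ 0.6592, -0.0165,  0.0161]), 0.73)]
scene catches [(array([ 0.5239, -0.0096,  0.0169]), 0.57)]
scene board [(array([0.3935, 0.0508, 0.1369]), 0.65)]
scene stud_head [(array([ 0.6389, -0.0156, -0.0015]), 0.41)]
side nose [(array([ 0.6319, -0.0145,  0.0528]), 0.76), (array([0.5019, 0.3365, 0.0011]), 0.7), (array([0.3752, 0.0477, 0.0225]), 0.55)]
side press [(array([ 0.6393, -0.0171, -0.0008]), 0.81)]
side fence [(array([ 0.6648, -0.0148,  0.0194]), 0.88)]
side catches [(array([ 0.5279, -0.0117,  0.0164]), 0.88), (array([ 0.6371, -0.0166, -0.0015]), 0.66)]
side board [(array([0.3979, 0.0542, 0.1389]), 0.55)]
side stud_head [(array([0.3964, 0.0508, 0.1364]), 0.7)]
wrist nose [(array([ 0.6343, -0.0174,  0.0552]), 0.78)]
wrist press [(array([ 0.6345, -0.0251,  0.0019]), 0.65)]
wrist fence [(array([ 0.665 , -0.0153,  0.0171]), 0.72)]
wrist catches []
wrist board []
wrist stud_head []
```

View pics/w10.png

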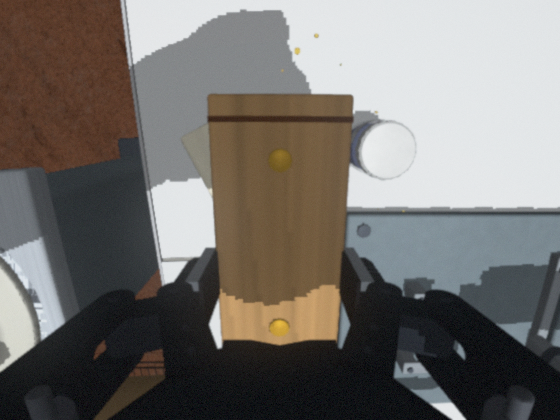

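View pics/sd10.png

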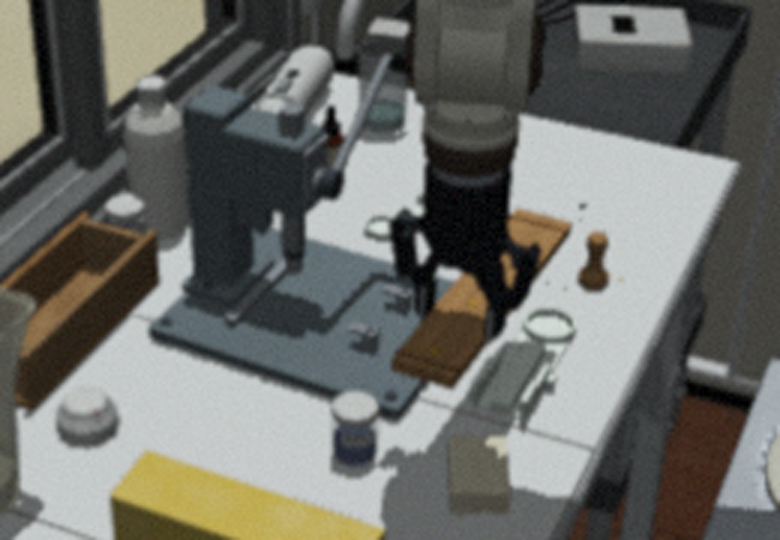

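Run:
```python
from h import *
s=manip.get_state()
b=back('wrist',[(280,159),(279,327)],.1555,s); print(b.round(4)); d=b[0]-b[1]; print(np.linalg.norm(d),np.degrees(np.arctan2(d[1],d[0])))
u=d/np.linalg.norm(d); c=(b[0]-u*.118+b[1]-u*.035)/2; print('centre',c,'stud',c-u*.065, (s['tcp_pos']-c)@u)
e=back('wrist',[(210,96),(352,97)],.1535,s); print(e.round(4))
p=np.array([.6365,-.0158]);y=np.radians(-2.7);Rm=np.array([[np.cos(y),-np.sin(y)],[np.sin(y),np.cos(y)]])
k=(s['tcp_pos']-c)@u
for X in(-50,0): print(X,'tcp',p+Rm@np.array([X/1000,.065+k]))
im=cv2.imread('pics/w7.png')
```

```text
[[0.4015 0.1727 0.1555]
 [0.3973 0.0914 0.1555]]
0.08142501629562363 87.07697425959024
centre [0.39548592 0.0556244  0.1555    ] stud [ 0.39217129 -0.00929103  0.1555    ] 0.06260186964509781
[[0.3744 0.1992 0.1535]
 [0.4317 0.1962 0.1535]]
-50 tcp [0.59256638 0.11401554]
0 tcp [0.64251087 0.11166022]
```

Call:
move_arm(moves=[30,0,-20,0,0,-0.004,56,80,-2,-30,0,0,-0.004,56,130,-4,-30,0,0,-0.004,56,170,-6,-30,0,0,-0.004,56,190,-6,-30,0,0,-0.004,56,194,-6,-35,0,0,-0.004,56,194,-6,-60,0,0,-0.004,56,194,-6,-64,0,0,-0.004,56,194,-6,-64,0,0,-0.004,56])

```text
time: 17.7
tcp_pos: [0.5924, 0.1122, 0.0756]
orientation: [-78.4, 90.0, -171.3]
ft_force: [-0.6, 0.8, -2.3]
width: 0.0576
```

Run:
```python
from h import *
s=manip.get_state();print(s['time'],s['tcp_pos'],s['qpos'].round(1),s['ft_force']); T=Twrist(s); print(np.degrees(np.arctan2(T[1,1],T[0,1])))
im=manip.snapshot('wrist'); cv2.imwrite('pics/w11.png',im)
im=manip.snapshot('side'); cv2.imwrite('pics/sd11.png',cv2.resize(im[160:300,180:360],None,fx=4,fy=4,interpolation=cv2.INTER_CUBIC))
im=manip.snapshot('scene'); cv2.imwrite('pics/s11.png',cv2.resize(im[160:300,220:400],None,fx=4,fy=4,interpolation=cv2.INTER_CUBIC))
```

```text
17.7 [0.5924306  0.11216767 0.07556288] [ 10.7  12.    0.7  78.7   0.  103.6] [-0.57866477  0.80749709 -2.25920332]
-2.851793371777221
```

View pics/sd11.png

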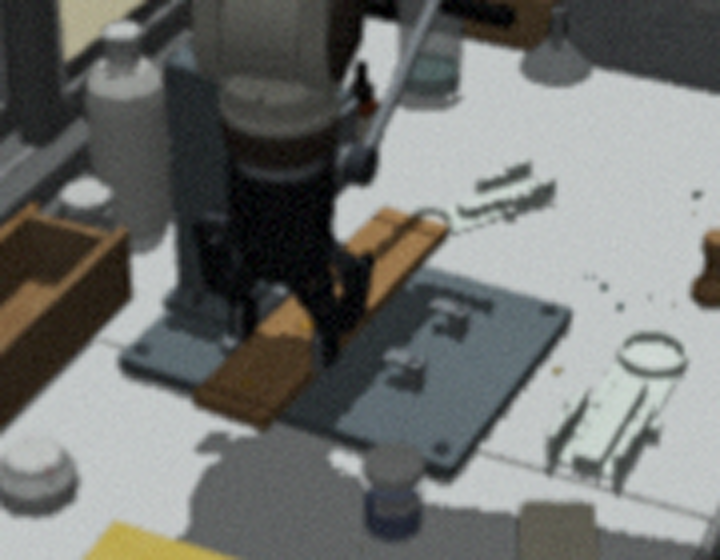

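View pics/s11.png

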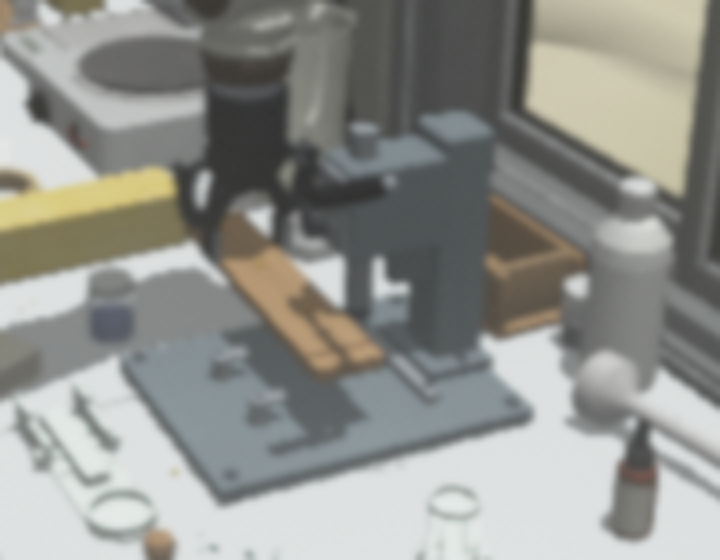

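View pics/w11.png

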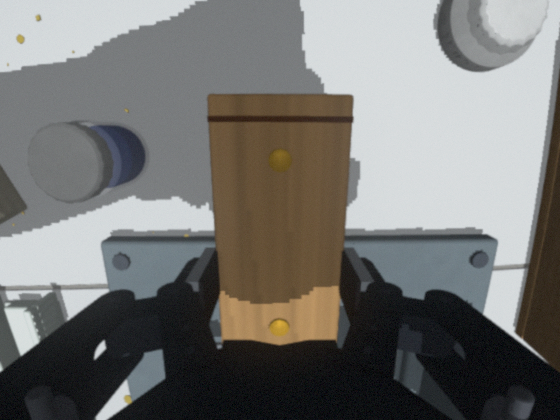

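Run:
```python
from h import *
s=manip.get_state(); im=cv2.imread('pics/w11.png')
cv2.imwrite('pics/w11c.png',np.hstack([cv2.resize(im[215:275,85:165],None,fx=5,fy=5,interpolation=cv2.INTER_CUBIC),cv2.resize(im[215:275,435:515],None,fx=5,fy=5,interpolation=cv2.INTER_CUBIC)]))
q=back('wrist',[(104,238),(495,232)],.018,s); d=q[1]-q[0]; print(q.round(4),np.linalg.norm(d),np.degrees(np.arctan2(d[1],d[0])))
y=np.arctan2(d[1],d[0]);Rm=np.array([[np.cos(y),-np.sin(y)],[np.sin(y),np.cos(y)]])
m=(q[0]+q[1])[:2]/2; print('press',m-Rm@np.array([(-.180+.113)/2,.115]))
b=back('wrist',[(280,159),(279,327)],.0756-.0021+.017,s); u=b[0]-b[1]; print(b.round(4),np.degrees(np.arctan2(u[1],u[0]))); u/=np.linalg.norm(u)
c=(b[0]-u*.118+b[1]-u*.035)/2; print('centre',c)
P=m-Rm@np.array([(-.180+.113)/2,.115]); print('centre in press',Rm.T@(c[:2]-P),'stud',Rm.T@((c-u*.065)[:2]-P))
```

```text
[[0.4662 0.1097 0.018 ]
 [0.75   0.0998 0.018 ]] 0.2839383016884552 -2.005751772020784
press [ 0.63752918 -0.01134565]
[[0.5959 0.1666 0.0905]
 [0.5914 0.0839 0.0905]] 86.85221433418964
centre [0.58944565 0.04882241 0.0905    ]
centre in press [-0.05015995  0.05844827] stud [-0.05145546 -0.00653881]
```

View pics/w11c.png

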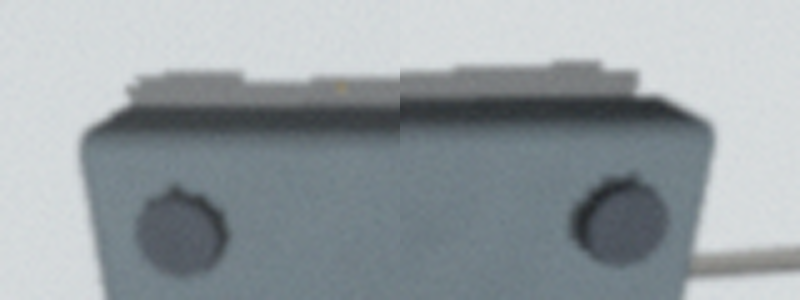

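Run:
```python
from h import *
s=manip.get_state()
q=back('wrist',[(102,242),(497.4,240)],.018,s); d=q[1]-q[0]; print(q.round(4),np.linalg.norm(d),np.degrees(np.arctan2(d[1],d[0])))
y=np.radians(-2.6);Rm=np.array([[np.cos(y),-np.sin(y)],[np.sin(y),np.cos(y)]])
m=(q[0]+q[1])[:2]/2; print('press',m-Rm@np.array([(-.180+.113)/2,.115]))
# ram/nose & fence in wrist w7 and scene
print(proj('scene',[[.6365,-.0158,.056],[.6665,-.0172,.018]]),proj('side',[[.6365,-.0158,.056],[.6665,-.0172,.018]]))
```

```text
[[0.464  0.1067 0.018 ]
 [0.7528 0.0934 0.018 ]] 0.28907993121129866 -2.644813439909763
press [ 0.63665979 -0.01634504]
[[309.22644674 242.51925515]
 [316.42207611 250.10575935]] [[257.17919695 229.6687001 ]
 [249.22629615 236.89113002]]
```

Call:
move_arm(moves=[0,2,-25,0,0,0.009,56,0,2,-45,0,0,0.009,56,0,2,-53,0,0,0.009,56,0,2,-55,0,0,0.009,56,0,2,-55,0,0,0.009,56])

```text
time: 18.48
tcp_pos: [0.5934, 0.1141, 0.0212]
orientation: [99.1, 89.9, 6.8]
ft_force: [-0.1, 0.1, -2.1]
width: 0.058
```

Run:
```python
from h import *
s=manip.get_state();print(s['time'],s['tcp_pos'],s['ft_force'],s['ft_torque']); 
im=manip.snapshot('scene'); cv2.imwrite('pics/s12.png',cv2.resize(im[190:290,250:380],None,fx=6,fy=6,interpolation=cv2.INTER_CUBIC))
```

```text
18.475 [0.59343221 0.1141495  0.02123177] [-0.14510429  0.14511094 -2.12067141] [ 0.05689189  0.11089116 -0.0165978 ]
```

View pics/s12.png

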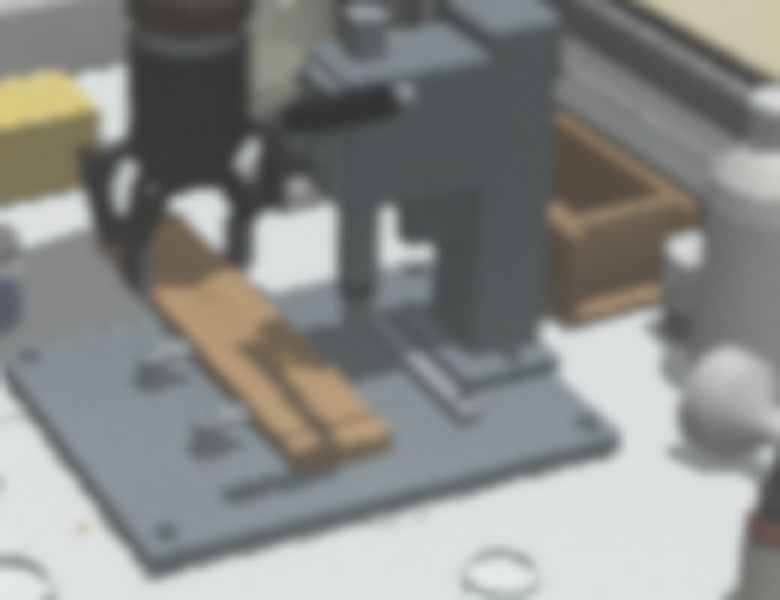

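Call:
move_arm(moves=[12,-0.5,0,0,0,0,56,25,-1,0,0,0,0,56,36,-1.5,0,0,0,0,56,43,-1.8,0,0,0,0,56,46,-2,-1,0,0,0,56,46,-2,-2,0,0,0,56])

```text
time: 19.27
tcp_pos: [0.639, 0.1122, 0.0198]
orientation: [174.5, 90.0, 82.1]
ft_force: [-8.1, 0.1, 14.6]
width: 0.0576
```

Run:
```python
from h import *
s=manip.get_state();print(s['time'],s['tcp_pos'],s['ft_force'],s['ft_torque']); 
im=manip.snapshot('scene'); cv2.imwrite('pics/s13.png',cv2.resize(im[210:290,270:370],None,fx=7,fy=7,interpolation=cv2.INTER_CUBIC))
im=manip.snapshot('wrist'); cv2.imwrite('pics/w13.png',im)
im=manip.snapshot('side'); cv2.imwrite('pics/sd13.png',cv2.resize(im[180:280,190:320],None,fx=6,fy=6,interpolation=cv2.INTER_CUBIC))
for c in ('scene','side'):
  for n in ('nose','stud_head','board'): print(c,n,[(np.round(d['at'],4),round(d['p'],2)) for d in manip.spot_point(c,n)])
```

```text
19.275 [0.63896681 0.11220594 0.01983807] [-8.08036793  0.07953123 14.61629004] [-0.15744031  1.92479282 -0.18429622]
scene nose [(array([ 0.6367, -0.0162,  0.0574]), 0.54)]
scene stud_head []
scene board [(array([0.6389, 0.0472, 0.0192]), 0.81)]
side nose [(array([ 0.6364, -0.013 ,  0.0518]), 0.78), (array([0.3754, 0.0476, 0.02  ]), 0.41)]
side stud_head []
side board [(array([0.6384, 0.0497, 0.0203]), 0.96), (array([ 0.3736, -0.1017,  0.001 ]), 0.51)]
```

View pics/s13.png

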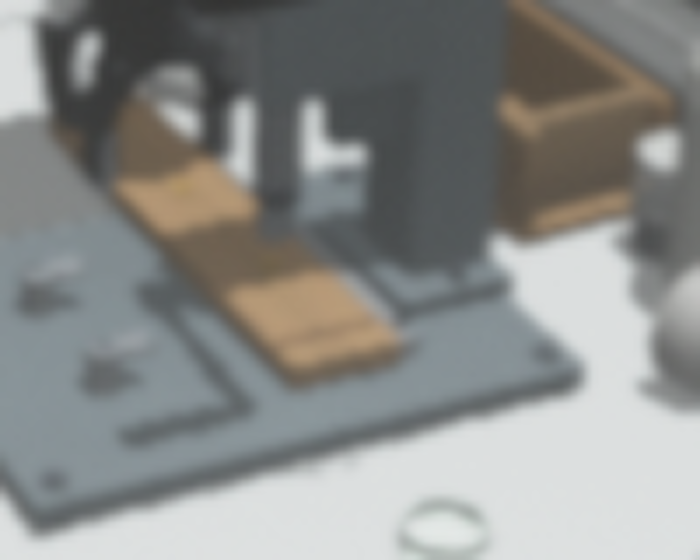

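View pics/w13.png

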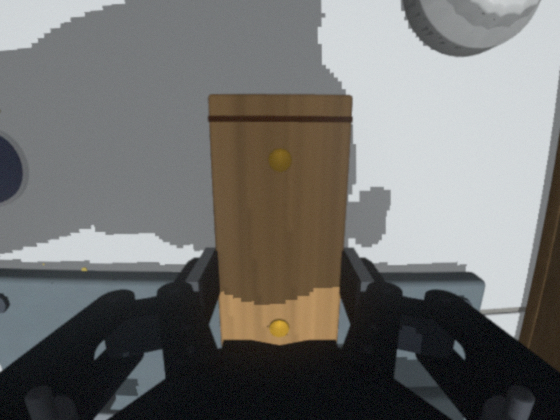

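View pics/sd13.png

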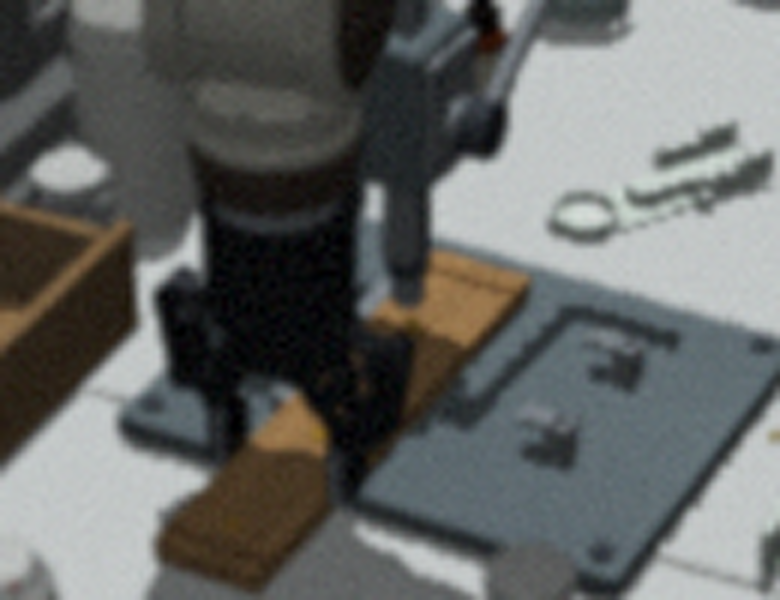

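Call:
move_arm(moves=[0,0,1,0,0,0,56,1.5,0,1,0,0,0,56,3,0,1,0,0,0,56,3,0,1,0,0,0,56])

```text
time: 20.23
tcp_pos: [0.6412, 0.1122, 0.02]
orientation: [-96.3, 89.9, 171.3]
ft_force: [-8.5, 0.3, 9.6]
width: 0.0574
```

Call:
move_arm(moves=[0,0,0.6,0,0,0,56,1,0,0.6,0,0,0,56,2,0,0.6,0,0,0,56,2,0,0.6,0,0,0,56])

```text
time: 20.72
tcp_pos: [0.6415, 0.1122, 0.02]
orientation: [-90.3, 89.7, 177.3]
ft_force: [-17.0, 0.6, 10.5]
width: 0.0574
```

Run:
```python
from h import *
s=manip.get_state();print(s['time'],s['tcp_pos'],s['ft_force'],s['ft_torque']);T=Twrist(s); print(np.degrees(np.arctan2(T[1,1],T[0,1])))
im=manip.snapshot('wrist'); cv2.imwrite('pics/w14.png',im)
im=manip.snapshot('scene'); cv2.imwrite('pics/s14.png',cv2.resize(im[220:280,280:360],None,fx=9,fy=9,interpolation=cv2.INTER_CUBIC))
im=manip.snapshot('side'); cv2.imwrite('pics/sd14.png',cv2.resize(im[200:260,220:300],None,fx=9,fy=9,interpolation=cv2.INTER_CUBIC))
b=back('wrist',[(280,159),(279,327)],.035,s); u=b[0]-b[1]; print(b.round(4),np.degrees(np.arctan2(u[1],u[0]))); u/=np.linalg.norm(u)
c=(b[0]-u*.118+b[1]-u*.035)/2; print('centre',c,'stud',c-u*.065)
for c in ('scene','side'):
  print(c,proj(c,[[.6367,-.0163,.056],[.6367,-.0163,.042]]).round(1))
```

```text
20.725 [0.64150152 0.11222097 0.02000939] [-16.95347047   0.56309871  10.49579064] [ 0.09985609  3.2023034  -0.67170071]
-2.3686601758863404
[[0.6438 0.1667 0.035 ]
 [0.64   0.0845 0.035 ]] 87.3402418615511
centre [0.63833939 0.04917371 0.035     ] stud [ 0.63532308 -0.01575627  0.035     ]
scene [[309.3 242.6]
 [309.2 246.1]]
side [[257.2 229.6]
 [257.2 233.2]]
```

View pics/s14.png

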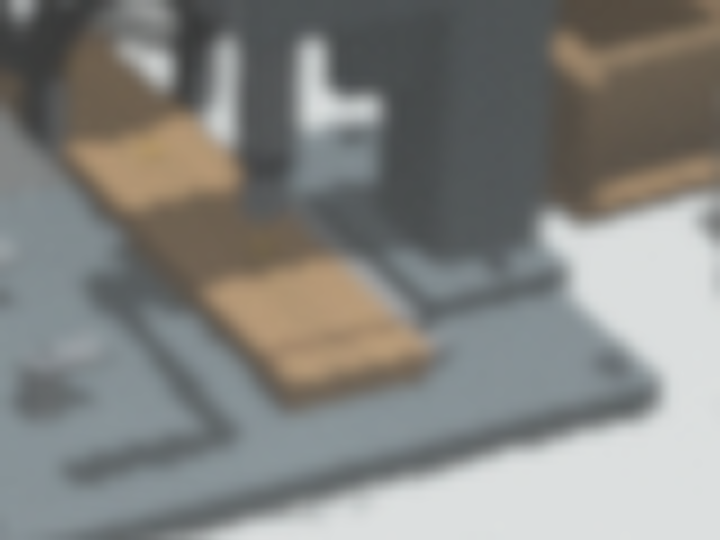

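View pics/sd14.png

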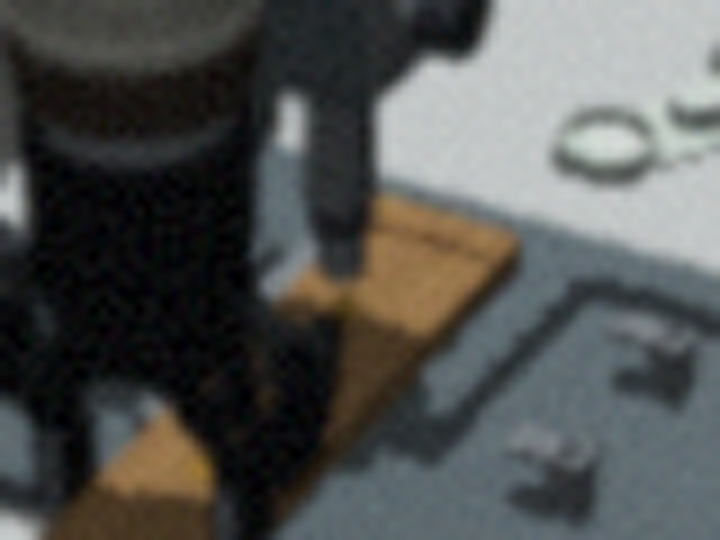

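View pics/w14.png

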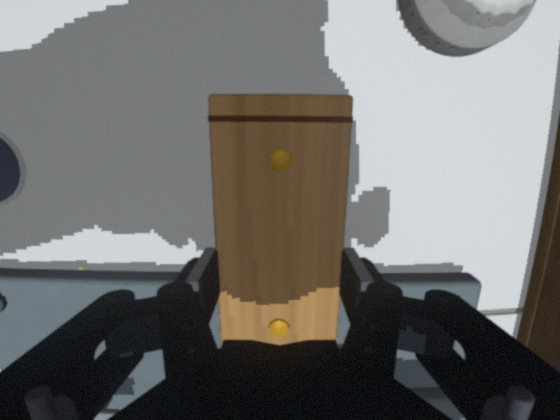

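Run:
```python
from h import *
a=np.linspace(0,2*np.pi,60); P=np.array([.6367,-.0163])
out=[]
for c,(x0,y0) in (('scene',(290,225)),('side',(238,212))):
    im=manip.snapshot(c); k=14; w=28; cr=cv2.resize(im[y0:y0+40,x0:x0+w],None,fx=k,fy=k,interpolation=cv2.INTER_CUBIC)
    ov=cr.copy()
    for r,z,col in((.009,.056,(0,0,255)),(.005,.042,(0,255,0)),(.012,.076,(255,0,0))):
        p=proj(c,np.c_[P[0]+r*np.cos(a),P[1]+r*np.sin(a),np.full(60,z)]); p=((p-[x0,y0]+.5)*k).astype(np.int32); cv2.polylines(ov,[p],True,col,1)
    out+= [cr,ov]
cv2.imwrite('pics/ov.png',cv2.resize(np.hstack(out),(800,286)))
cv2.imwrite('pics/ovs.png',np.hstack(out[:2]));cv2.imwrite('pics/ovd.png',np.hstack(out[2:]))
```

```text
(no output)
```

View pics/ovs.png

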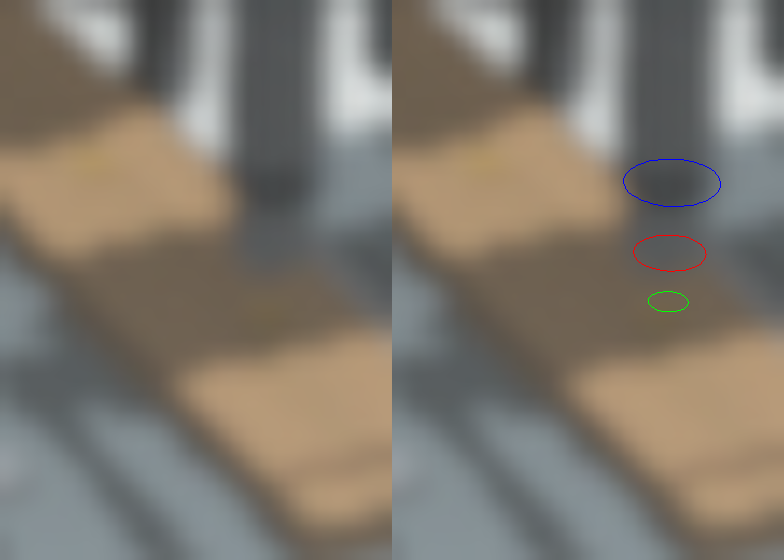

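View pics/ovd.png

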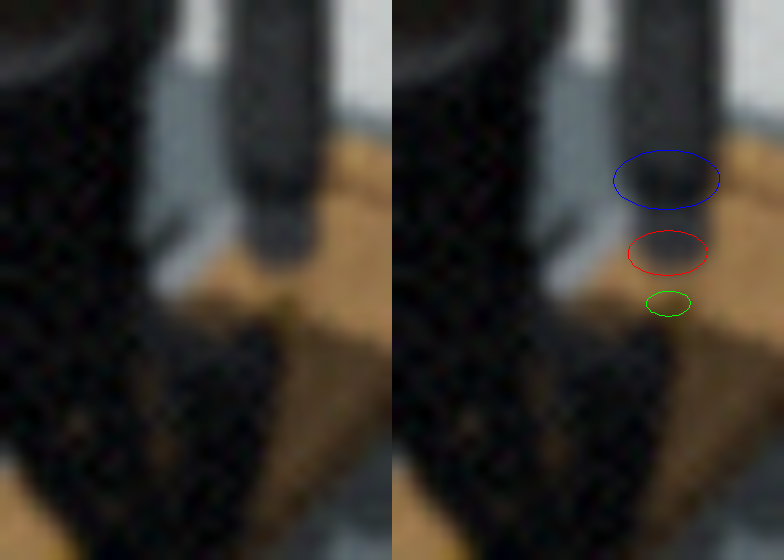

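Run:
```python
from h import *
out=[]
for c,(x0,y0) in (('scene',(290,225)),('side',(238,212))):
    ims=np.mean([manip.snapshot(c).astype(float) for _ in range(4)],0)
    cr=cv2.resize(ims[y0+10:y0+35,x0+8:x0+28].astype(np.uint8),None,fx=19,fy=19,interpolation=cv2.INTER_CUBIC)
    h=cv2.cvtColor(cr,cv2.COLOR_BGR2HSV); h[...,1]=np.clip(h[...,1].astype(int)*2,0,255); h[...,2]=np.clip(h[...,2].astype(float)*1.6,0,255); out.append(cv2.cvtColor(h,cv2.COLOR_HSV2BGR))
cv2.imwrite('pics/sat.png',np.hstack(out))
```

```text
(no output)
```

View pics/sat.png

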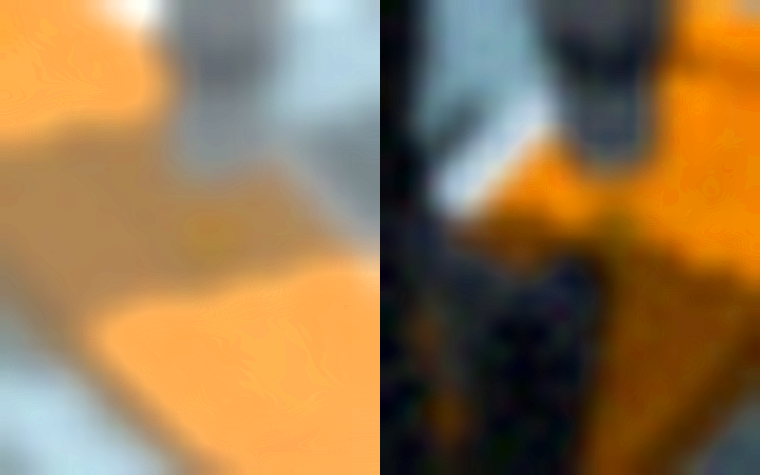

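Run:
```python
from h import *
P=np.array([.6367,-.0163,.042])
J=[]
for c in('scene','side'):
    a=proj(c,[P,P+[.001,0,0],P+[0,.001,0],P+[0,0,.001]]); print(c,(a[1:]-a[0]).round(3)); J.append((a[1:3]-a[0])[:,0])
print(np.linalg.solve(np.array(J),[-.6,.4]))
```

```text
scene [[ 0.247 -0.066]
 [-0.145 -0.129]
 [ 0.008 -0.248]]
side [[-0.28  -0.076]
 [-0.14   0.161]
 [-0.004 -0.257]]
[-1.88778235  0.92174698]
```

Call:
move_arm(moves=[0,-0.7,1,0,0,0,56,1,-0.7,1.5,0,0,0,56,1,-0.7,1.5,0,0,0,56])

```text
time: 21.75
tcp_pos: [0.6416, 0.1122, 0.0201]
orientation: [-97.5, 89.6, 170.1]
ft_force: [-16.5, 5.5, 4.2]
width: 0.0574
```

Run:
```python
from h import *
s=manip.get_state();print(s['time'],s['tcp_pos'],s['ft_force'],s['ft_torque']);T=Twrist(s); print(np.degrees(np.arctan2(T[1,1],T[0,1])))
im=manip.snapshot('wrist'); cv2.imwrite('pics/w15.png',im)
```

```text
21.75 [0.64157456 0.11223835 0.02013194] [-16.53227888   5.54077329   4.17886672] [ 0.88336785  3.36765926 -0.90329612]
-2.3487739641237346
```

Call:
move_arm(moves=[-2,0,0,0,0,0.01,56,-2,0,0,0,0,0.02,56,-2,0,0,0,0,0.02,56,-1.5,0,0,0,0,0.02,56,-1.5,0,0,0,0,0.02,56])

```text
time: 22.42
tcp_pos: [0.6405, 0.112, 0.0201]
orientation: [-100.2, 89.6, 168.4]
ft_force: [-15.0, 5.6, 4.1]
width: 0.0576
```

Run:
```python
from h import *
s=manip.get_state();print(s['time'],s['tcp_pos'],s['ft_force'],s['ft_torque']);T=Twrist(s); print(np.degrees(np.arctan2(T[1,1],T[0,1])))
im=manip.snapshot('wrist'); cv2.imwrite('pics/w16.png',im); cv2.imwrite('pics/w16c.png',cv2.resize(im[90:350,200:360],None,fx=3,fy=2.2,interpolation=cv2.INTER_CUBIC))
b=back('wrist',[(280,159),(279,327)],.035,s); u=b[0]-b[1]; print(np.degrees(np.arctan2(u[1],u[0]))); u/=np.linalg.norm(u)
c=(b[0]-u*.118+b[1]-u*.035)/2; print('stud',c-u*.065)
```

```text
22.425 [0.64046375 0.11198759 0.02014356] [-15.03070745   5.61032645   4.08839196] [ 0.97206187  3.01256355 -2.58411388]
-1.3572454747493454
88.35133983468687
stud [ 0.63659075 -0.01613879  0.035     ]
```

View pics/w16c.png

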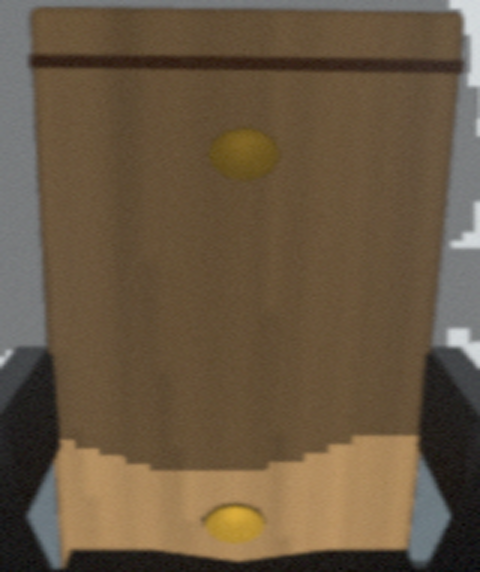

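Run:
```python
from h import *
s=manip.get_state()
def cen(f):
    im=cv2.imread(f); h=cv2.cvtColor(im,cv2.COLOR_BGR2HSV); r=[]
    for (x,y) in((280,160),(279,328)):
        w=im[y-12:y+12,x-16:x+16].astype(float); g=h[y-12:y+12,x-16:x+16]
        m=((g[...,0]>=19)&(g[...,0]<35)&(g[...,1]>150)).astype(np.uint8); n,l,st,ce=cv2.connectedComponentsWithStats(m); i=1+np.argmax(st[1:,4]); r.append(ce[i]+[x-16,y-12]); 
    return np.array(r)
for f in('w8','w10','w11','w13','w14','w16'):
    try: print(f,cen(f'pics/{f}.png').round(2).tolist())
    except Exception as e: print(f,e)
b=back('wrist',cen('pics/w16.png'),.035,s); u=b[0]-b[1]; print(np.degrees(np.arctan2(u[1],u[0]))); u/=np.linalg.norm(u)
c=(b[0]-u*.118+b[1]-u*.035)/2; print('stud',c-u*.065)
```

```text
w8 attempt to get argmax of an empty sequence
w10 [[279.65, 159.9], [278.99, 327.16]]
w11 [[279.61, 160.08], [278.97, 327.08]]
w13 [[279.63, 159.52], [278.78, 327.85]]
w14 [[279.71, 159.51], [278.4, 327.66]]
w16 [[280.91, 159.52], [277.83, 327.53]]
87.68344373331225
stud [ 0.63481449 -0.01631519  0.035     ]
```

Call:
move_arm(moves=[-0.7,0.3,-0.5,0,0,-0.008,56,-0.7,0.3,-0.5,0,0,-0.008,56])

```text
time: 22.72
tcp_pos: [0.6408, 0.1121, 0.0201]
orientation: [-98.2, 89.7, 170.1]
ft_force: [-9.9, 3.7, 2.0]
width: 0.0575
```

```bash
cat >> h.py <<'E'
def look(tag):
    a=np.linspace(0,2*np.pi,60); P=np.array([.6367,-.0163]); out=[]
    for c,(x0,y0) in (('scene',(298,232)),('side',(246,219))):
        ims=np.mean([manip.snapshot(c).astype(float) for _ in range(4)],0); k=18
        cr=cv2.resize(ims[y0:y0+26,x0:x0+21].astype(np.uint8),None,fx=k,fy=k,interpolation=cv2.INTER_CUBIC)
        h=cv2.cvtColor(cr,cv2.COLOR_BGR2HSV); h[...,1]=np.clip(h[...,1].astype(int)*2,0,255); h[...,2]=np.clip(h[...,2].astype(float)*1.5,0,255); o=cv2.cvtColor(h,cv2.COLOR_HSV2BGR)
        for r,z,col in((.009,.056,(0,0,255)),(.005,.042,(0,255,0))):
            p=proj(c,np.c_[P[0]+r*np.cos(a),P[1]+r*np.sin(a),np.full(60,z)]); p=((p-[x0,y0]+.5)*k).astype(np.int32); cv2.polylines(o,[p],True,col,1)
        out.append(o)
    cv2.imwrite(f'pics/{tag}.png',np.hstack(out))
E
python3 - <<'E'
from h import *
s=manip.get_state();print(s['time'],s['tcp_pos'],s['ft_force'],s['ft_torque']); look('l1')
E
```

```text
22.725 [0.64081396 0.11207933 0.0200721 ] [-9.88716997  3.74953116  2.03806159] [ 0.58693124  2.07536557 -1.68286787]
```

View pics/l1.png

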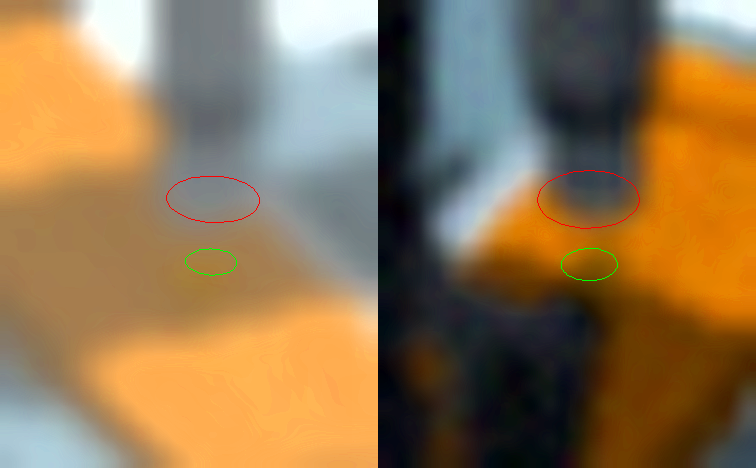

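Call:
move_arm(moves=[-0.8,0.4,0,0,0,-0.006,56,-0.8,0.4,0,0,0,-0.006,59,-0.8,0.4,0,0,0,-0.006,68,-0.8,0.4,0,0,0,-0.006,85,-0.8,0.4,0,0,0,-0.006,85,-0.8,0.4,0,0,0,-0.006,85])

```text
time: 23.88
tcp_pos: [0.6422, 0.1121, 0.021]
orientation: [99.5, 90.0, 7.5]
ft_force: [0.5, 0.5, 0.2]
width: 0.085
```

Run:
```python
from h import *
s=manip.get_state();print(s['time'],s['tcp_pos'],s['ft_force'],s['width'])
im=manip.snapshot('wrist'); cv2.imwrite('pics/w17.png',im)
out=[]
for c,(x0,y0) in (('scene',(298,232)),('side',(246,219))):
    ims=np.mean([manip.snapshot(c).astype(float) for _ in range(4)],0); k=18
    cr=cv2.resize(ims[y0:y0+26,x0:x0+21].astype(np.uint8),None,fx=k,fy=k,interpolation=cv2.INTER_CUBIC)
    l=cv2.cvtColor(cr,cv2.COLOR_BGR2LAB).astype(float); l[...,0]=np.clip(l[...,0]*1.5,0,255); l[...,1:]=np.clip((l[...,1:]-128)*2.5+128,0,255); out.append(cv2.cvtColor(l.astype(np.uint8),cv2.COLOR_LAB2BGR))
cv2.imwrite('pics/l2.png',np.hstack(out))
```

```text
23.875 [0.64218305 0.11209921 0.02100114] [0.46515324 0.52759667 0.1534513 ] 0.0849711067156507
```

View pics/l2.png

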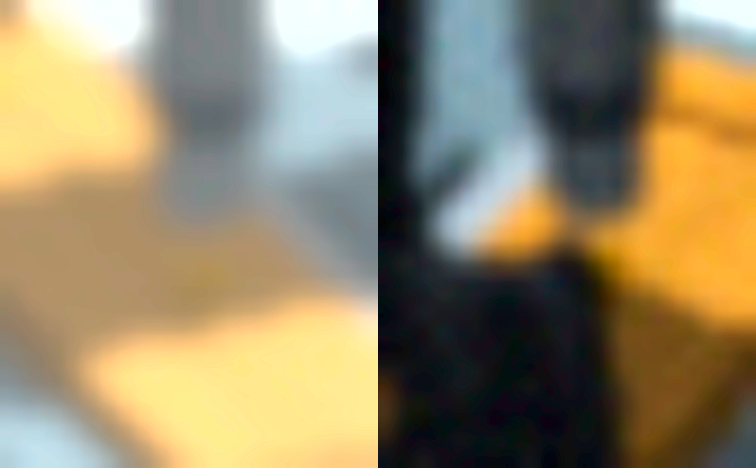

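View pics/w17.png

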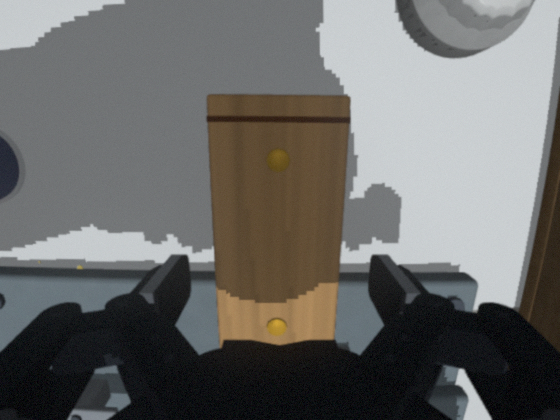

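Call:
move_arm(moves=[0,0,10,0,0,0,85,0,0,40,0,0,0,85,0,0,100,0,0,0,85,-40,0,160,0,0,0,85,-100,0,200,0,0,0,85,-160,0,200,0,0,0,85,-200,0,200,0,0,0,85])

```text
time: 25.2
tcp_pos: [0.4404, 0.1121, 0.2228]
orientation: [107.7, 89.8, 15.7]
ft_force: [-0.5, -0.4, 0.6]
width: 0.0851
```

Run:
```python
from h import *
s=manip.get_state();print(s['time'],s['tcp_pos'])
im=manip.snapshot('wrist'); cv2.imwrite('pics/w18.png',im)
s=manip.get_state()
out=[]
for c,(x0,y0) in (('scene',(298,232)),('side',(246,219))):
    ims=np.mean([manip.snapshot(c).astype(float) for _ in range(6)],0); k=18
    cr=cv2.resize(ims[y0:y0+26,x0:x0+21].astype(np.uint8),None,fx=k,fy=k,interpolation=cv2.INTER_CUBIC)
    l=cv2.cvtColor(cr,cv2.COLOR_BGR2LAB).astype(float); l[...,0]=np.clip(l[...,0]*1.5,0,255); l[...,1:]=np.clip((l[...,1:]-128)*2.5+128,0,255); out.append(cv2.cvtColor(l.astype(np.uint8),cv2.COLOR_LAB2BGR))
cv2.imwrite('pics/l3.png',np.hstack(out))
for c in ('scene','side','wrist'):
  for n in ('nose','stud_head','board'): print(c,n,[(np.round(d['at'],4),round(d['p'],2)) for d in manip.spot_point(c,n)])
```

```text
25.2 [0.44039176 0.11205628 0.22280917]
scene nose [(array([ 0.378 , -0.105 ,  0.0004]), 0.6), (array([ 0.6366, -0.0165,  0.0562]), 0.45)]
scene stud_head [(array([ 0.6632, -0.0144,  0.0152]), 0.17)]
scene board [(array([0.6389, 0.0443, 0.019 ]), 0.78), (array([ 0.3769, -0.01  ,  0.0128]), 0.73)]
side nose [(array([ 0.6321, -0.0154,  0.0499]), 0.69)]
side stud_head []
side board [(array([0.636 , 0.0483, 0.0203]), 0.96), (array([ 7.295e-01,  2.408e-01, -5.000e-04]), 0.64)]
wrist nose [(array([ 0.6383, -0.0179,  0.0546]), 0.75)]
wrist stud_head [(array([ 0.632 , -0.0213,  0.0444]), 0.52)]
wrist board [(array([0.6342, 0.0468, 0.0189]), 0.92)]
```

View pics/l3.png

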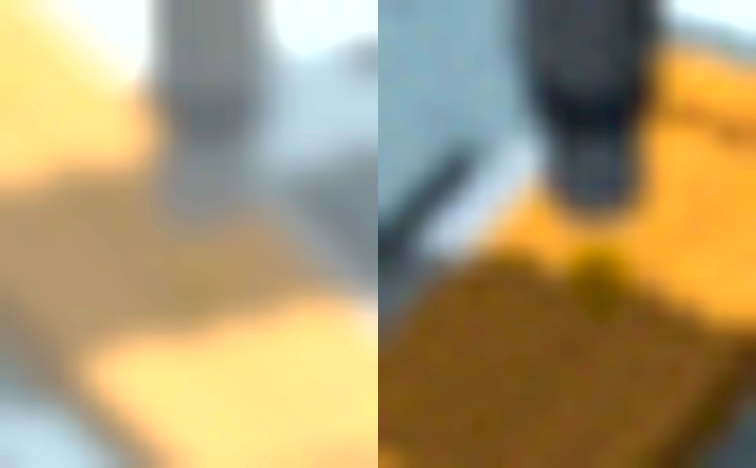

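View pics/w18.png

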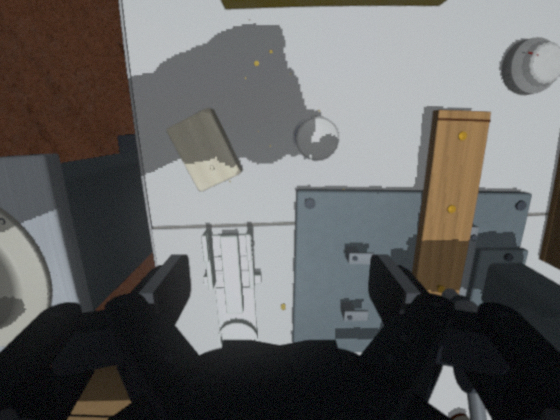

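Run:
```python
from h import *
im=cv2.imread('pics/w18.png'); cv2.imwrite('pics/w18c.png',cv2.resize(im[180:320,400:540],None,fx=5,fy=4.2,interpolation=cv2.INTER_CUBIC))
s=manip.get_state(); print(s['tcp_pos'])
```

```text
[0.44198991 0.11211478 0.22090802]
```

View pics/w18c.png

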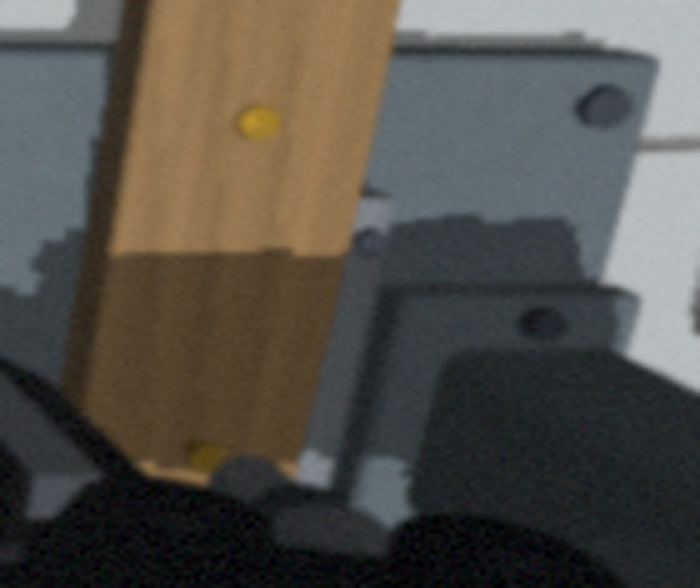

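Call:
move_arm(moves=[0,-50,0,0,0,0.18,85,0,-100,0,0,0,0.36,85,0,-122,0,0,0,0.54,85,0,-122,0,0,0,0.72,85,0,-122,0,0,0,0.9,85,0,-122,0,0,0,1.08,85,10,-122,-10,0,0,1.26,85,25,-122,-30,0,0,1.44,85,38,-122,-50,0,0,1.555,85,38,-122,-50,0,0,1.555,85,38,-122,-50,0,0,1.555,85])

```text
time: 27.68
tcp_pos: [0.4798, -0.0099, 0.1717]
orientation: [2.9, 90.0, -0.2]
ft_force: [-0.9, 0.6, -0.1]
width: 0.0849
```

Run:
```python
from h import *
s=manip.get_state();print(s['time'],s['tcp_pos']);T=Twrist(s); print(np.degrees(np.arctan2(T[1,1],T[0,1])))
im=np.mean([manip.snapshot('wrist').astype(float) for _ in range(3)],0).astype(np.uint8); cv2.imwrite('pics/w19.png',im)
print(proj('wrist',[[.6367,-.0163,.056],[.6367,-.0163,.042]],s))
```

```text
27.675 [ 0.47977028 -0.00989528  0.17169037]
86.94198357171558
[[279.99499973 352.32575575]
 [279.9729997  343.12691989]]
```

View pics/w19.png

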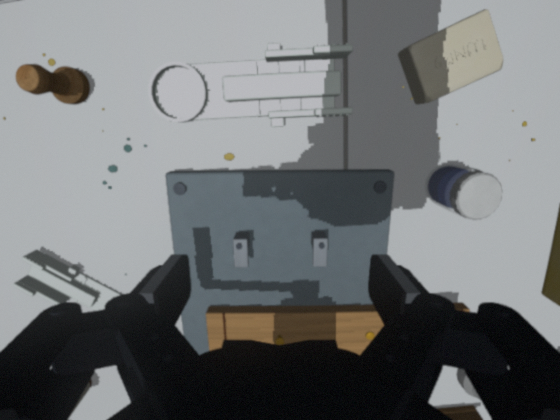

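Run:
```python
from h import *
im=cv2.imread('pics/w19.png'); cv2.imwrite('pics/w19c.png',cv2.resize(im[295:355,200:400],None,fx=4,fy=6,interpolation=cv2.INTER_CUBIC))
```

```text
(no output)
```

View pics/w19c.png

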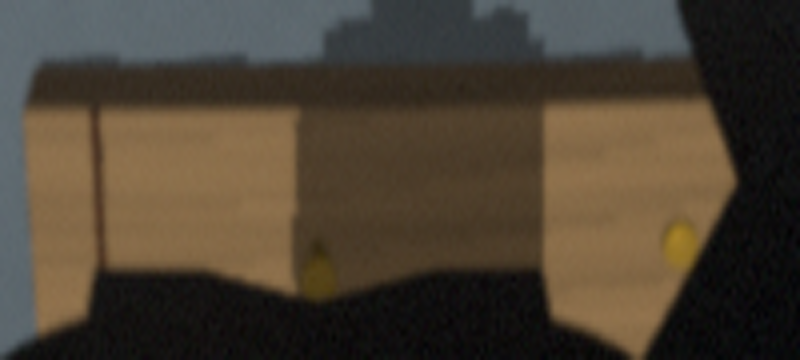

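Call:
move_arm(moves=[20,0,0,0,0,0,85,35,-1.5,0,0,0,0,85,35,-1.5,0,0,0,0,85,35,-1.5,0,0,0,0,85])

```text
time: 28.32
tcp_pos: [0.5146, -0.0114, 0.1708]
orientation: [179.5, 90.0, 176.6]
ft_force: [0.3, -0.0, 0.2]
width: 0.0851
```

Run:
```python
from h import *
s=manip.get_state();print(s['time'],s['tcp_pos'],s['orientation'])
im=np.mean([manip.snapshot('wrist').astype(float) for _ in range(3)],0).astype(np.uint8); cv2.imwrite('pics/w20.png',im)
p=np.array([.6367,-.0163]); y=np.radians(-2.64);uy=np.array([-np.sin(y),np.cos(y)]);ux=np.array([np.cos(y),np.sin(y)])
P=lambda X,Y,z: [*(p+ux*X+uy*Y),z]
print(proj('wrist',[P(0,0,.056),P(0,0,.042),P(0,.1,.035),P(-.009,0,.056),P(-.030,-.08,.033),P(-.030,.0,.033)],s).round(1).tolist())
cv2.imwrite('pics/w20c.png',cv2.resize(im[255:355,200:400],None,fx=4,fy=4,interpolation=cv2.INTER_CUBIC))
```

```text
28.325 [ 0.51460777 -0.01140859  0.17084324] [179.47870606  89.96424391 176.55709339]
[[279.4, 324.4], [279.4, 316.0], [373.2, 311.1], [279.4, 316.7], [202.5, 285.9], [279.3, 285.9]]
```

View pics/w20c.png

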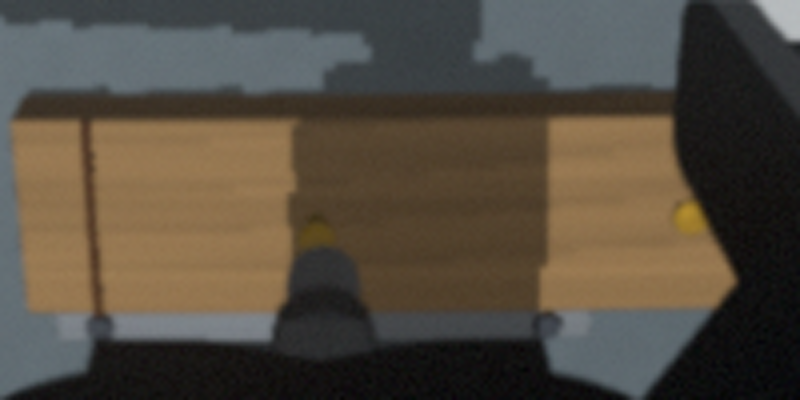

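Run:
```python
from h import *
im=cv2.imread('pics/w20.png').astype(int)
for v in (311,313,315,318,320,322,325,328,331): print(v,im[v,268:296].sum(1).tolist())
b=im[...,0];r=im[...,2]
for v in (308,310,312,314,316): print(v,(r-b)[v,268:292].tolist())
```

```text
311 [340, 333, 334, 311, 253, 204, 187, 180, 179, 177, 181, 186, 183, 174, 174, 184, 190, 177, 188, 192, 196, 193, 197, 187, 184, 187, 185, 184]
313 [351, 345, 346, 340, 306, 228, 195, 189, 184, 192, 197, 199, 194, 194, 191, 188, 194, 196, 194, 193, 195, 199, 197, 196, 198, 193, 197, 191]
315 [345, 344, 343, 337, 306, 222, 194, 192, 190, 195, 190, 189, 186, 185, 184, 185, 190, 200, 193, 198, 198, 188, 197, 196, 192, 192, 193, 192]
318 [340, 344, 340, 323, 297, 214, 167, 169, 154, 147, 141, 146, 143, 147, 145, 149, 152, 156, 170, 186, 184, 189, 187, 189, 187, 189, 188, 191]
320 [327, 329, 328, 317, 274, 195, 152, 147, 143, 143, 145, 147, 150, 143, 143, 143, 148, 150, 151, 161, 168, 180, 182, 178, 182, 186, 182, 188]
322 [333, 332, 326, 301, 239, 169, 145, 144, 140, 144, 142, 144, 151, 140, 149, 144, 146, 154, 153, 150, 158, 178, 196, 200, 201, 202, 198, 195]
325 [338, 345, 327, 280, 191, 147, 146, 145, 143, 145, 141, 137, 135, 140, 129, 139, 145, 148, 151, 149, 154, 166, 187, 192, 191, 196, 192, 197]
328 [337, 332, 318, 260, 174, 120, 105, 100, 95, 84, 91, 88, 92, 85, 86, 83, 93, 90, 93, 105, 130, 152, 168, 181, 183, 191, 190, 192]
331 [318, 277, 194, 127, 87, 88, 87, 82, 88, 80, 89, 83, 99, 93, 91, 86, 83, 83, 88, 98, 81, 95, 115, 140, 175, 192, 191, 187]
308 [65, 65, 63, 58, 43, 38, 37, 36, 37, 37, 37, 34, 35, 35, 38, 35, 36, 37, 35, 36, 38, 37, 34, 34]
310 [64, 66, 62, 56, 44, 40, 36, 37, 35, 43, 43, 42, 42, 42, 37, 36, 36, 38, 37, 35, 37, 35, 35, 36]
312 [66, 69, 70, 67, 57, 46, 40, 47, 59, 63, 62, 67, 64, 61, 50, 46, 38, 39, 38, 37, 39, 39, 37, 37]
314 [69, 69, 71, 67, 60, 45, 45, 57, 61, 62, 60, 60, 62, 61, 60, 52, 42, 39, 36, 37, 38, 40, 39, 40]
316 [70, 69, 68, 68, 61, 45, 42, 49, 48, 44, 38, 33, 26, 29, 32, 33, 32, 32, 38, 40, 36, 37, 39, 37]
```

Run:
```python
from h import *
im=cv2.imread('pics/w20.png'); c=im[300:348,255:315]
cv2.imwrite('pics/w20d.png',np.clip(cv2.resize(c,None,fx=13,fy=12,interpolation=cv2.INTER_CUBIC).astype(float)*1.6,0,255).astype(np.uint8))
```

```text
(no output)
```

View pics/w20d.png

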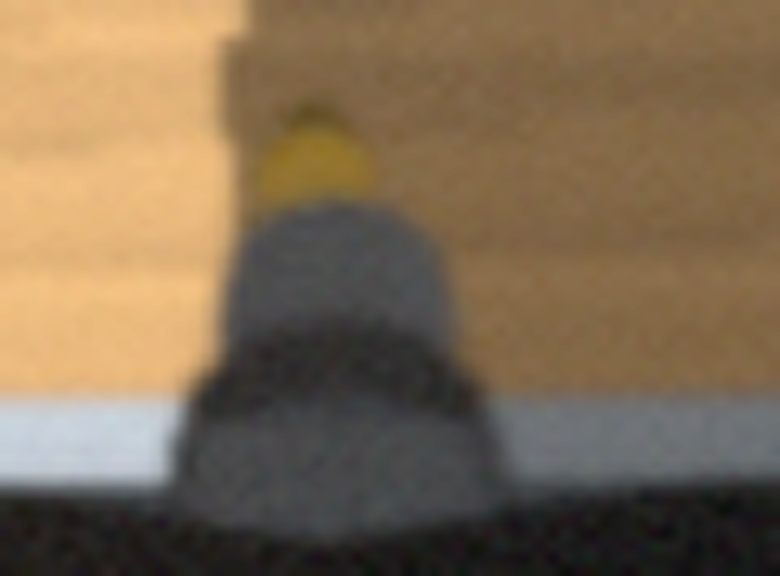

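Run:
```python
from h import *
s=manip.get_state()
p=np.array([.6367,-.0163]); y=np.radians(-2.64);uy=np.array([-np.sin(y),np.cos(y)]);ux=np.array([np.cos(y),np.sin(y)])
P=lambda X,Y,z: [*(p+ux*X+uy*Y),z]
print(proj('wrist',[P(.03,0,.033),P(.03,0,.029),P(.042,0,.029),P(-.03,0,.033),P(.03,-.075,.029),P(.042,-.075,.029)],s).round(1).tolist())
im=cv2.imread('pics/w20.png').astype(int)
for u in (225,240,255,262,300,320): print(u,'front',im[276:292,u].sum(1).tolist(),'back',im[326:342,u].sum(1).tolist())
```

```text
[[279.5, 334.3], [279.5, 332.0], [279.5, 340.9], [279.2, 285.7], [212.1, 331.8], [212.9, 340.8]]
225 front [267, 209, 180, 161, 148, 152, 142, 152, 194, 283, 333, 350, 346, 337, 342, 353] back [255, 234, 245, 247, 241, 238, 223, 184, 165, 195, 219, 219, 199, 160, 98, 76]
240 front [317, 254, 188, 159, 149, 149, 144, 154, 202, 275, 331, 345, 347, 329, 333, 342] back [350, 347, 349, 348, 348, 342, 343, 363, 388, 396, 393, 391, 367, 291, 162, 71]
255 front [272, 223, 180, 156, 144, 140, 146, 155, 199, 277, 331, 347, 339, 343, 352, 355] back [347, 345, 339, 344, 348, 339, 342, 369, 391, 394, 391, 387, 386, 347, 217, 100]
262 front [324, 309, 240, 173, 143, 141, 144, 150, 204, 280, 331, 342, 340, 346, 357, 356] back [343, 343, 345, 343, 342, 339, 341, 373, 389, 392, 391, 381, 378, 347, 230, 129]
300 front [187, 185, 168, 142, 138, 137, 133, 134, 154, 181, 202, 208, 205, 205, 200, 196] back [192, 190, 190, 190, 191, 187, 191, 206, 214, 219, 215, 211, 212, 190, 147, 83]
320 front [186, 181, 163, 137, 132, 133, 131, 133, 173, 192, 200, 210, 210, 198, 198, 197] back [188, 190, 189, 188, 192, 184, 191, 207, 211, 212, 212, 206, 202, 160, 90, 53]
```

Call:
move_arm(moves=[-40,0,20,0,0,-0.17,85,-75,20,45,0,0,-0.35,85,-75,60,45,0,0,-0.53,85,-75,100,45,0,0,-0.71,85,-60,123,45,0,0,-0.89,85,-20,123,45,0,0,-1.07,85,30,123,45,0,0,-1.25,85,80,123,45,0,0,-1.43,85,120,123,45,0,0,-1.563,85,127,123,20,0,0,-1.563,85,127,123,-40,0,0,-1.563,85,127,123,-100,0,0,-1.563,85,127,123,-140,0,0,-1.563,85,127,123,-150,0,0,-1.563,85,127,123,-150,0,0,-1.563,85])

```text
time: 30.35
tcp_pos: [0.6422, 0.1116, 0.0218]
orientation: [98.7, 90.0, 6.3]
ft_force: [-0.3, 0.4, 0.1]
width: 0.0849
```

Run:
```python
from h import *
s=manip.get_state();print(s['time'],s['tcp_pos'],s['ft_force']);T=Twrist(s); print(np.degrees(np.arctan2(T[1,1],T[0,1])))
im=manip.snapshot('wrist'); cv2.imwrite('pics/w21.png',im)
```

```text
30.35 [0.64217412 0.11163059 0.02175431] [-0.34604417  0.37679562  0.12567315]
-2.465333849444103
```

View pics/w21.png

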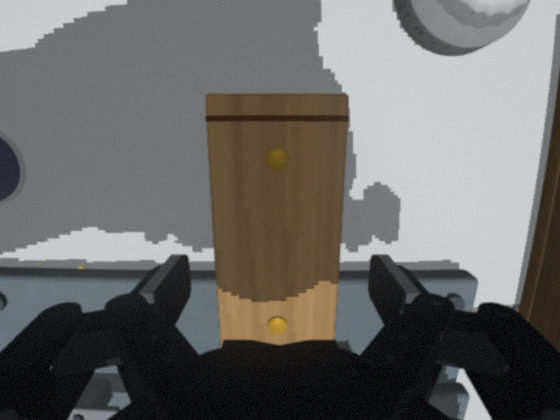

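Call:
move_arm(moves=[-0.5,0,0,0,0,0,70,-0.5,0,0,0,0,0,56,-0.5,0,0,0,0,0,56,-0.5,0,0,0,0,0,56,-0.5,0,0,0,0,0,56,-0.5,1.2,0,0,0,0,56,-0.5,2.2,0,0,0,0,56,-0.5,2.2,0,0,0,0,56], newtons=60)

```text
time: 31.4
tcp_pos: [0.6423, 0.1126, 0.0231]
orientation: [53.9, 89.8, -38.6]
ft_force: [-3.2, -6.9, 8.9]
width: 0.0578
```

Run:
```python
from h import *
s=manip.get_state();print(s['time'],s['tcp_pos'],s['ft_force'],s['ft_torque']);T=Twrist(s); print(np.degrees(np.arctan2(T[1,1],T[0,1])))
im=manip.snapshot('wrist'); cv2.imwrite('pics/w22.png',im)
```

```text
31.4 [0.64228333 0.11256556 0.02314137] [-3.18746942 -6.91024869  8.89292562] [-1.48010244  0.54947676 -0.10814598]
-2.530507710259209
```

Call:
move_arm(moves=[0,0,1,0,0,0,56,0.3,0.3,1.2,0,0,0,56,0.3,0.3,1.2,0,0,0,56])

```text
time: 31.82
tcp_pos: [0.6422, 0.1135, 0.0233]
orientation: [56.0, 89.9, -36.5]
ft_force: [-1.7, -4.9, 6.9]
width: 0.0578
```

Call:
move_arm(moves=[0.7,0.3,1,0,0,0,56,1.5,0.3,1,0,0,0,56,1.5,0.3,1,0,0,0,56])

```text
time: 32.2
tcp_pos: [0.6425, 0.1142, 0.0234]
orientation: [-72.4, 89.9, -164.9]
ft_force: [-8.3, -3.1, 5.8]
width: 0.0573
```

Run:
```python
from h import *
s=manip.get_state();print(s['time'],s['tcp_pos'],s['ft_force'],s['ft_torque'],s['width']);T=Twrist(s); print(np.degrees(np.arctan2(T[1,1],T[0,1])))
```

```text
32.2 [0.64246303 0.11419415 0.02337687] [-8.30962726 -3.13523395  5.77444252] [-0.88371619  1.35141124 -0.28302692] 0.05734437171220578
-2.485799441297077
```

Call:
move_arm(moves=[0,0,0,0,0,0,62,0,0,0,0,0,0,75,0,0,0,0,0,0,85,0,0,0,0,0,0,85,0,0,30,0,0,0,85,0,0,90,0,0,0,85,-40,0,150,0,0,0,85,-100,0,190,0,0,0.17,85,-160,0,190,0,0,0.35,85,-203,-20,190,0,0,0.53,85,-203,-60,190,0,0,0.71,85,-203,-100,190,0,0,0.89,85,-203,-123,190,0,0,1.07,85,-190,-125,175,0,0,1.25,85,-165,-125,160,0,0,1.43,85,-140,-125,150,0,0,1.56,85,-128,-125.5,148,0,0,1.56,85,-128,-125.5,148,0,0,1.56,85])

```text
time: 34.45
tcp_pos: [0.5154, -0.0111, 0.1711]
orientation: [178.7, 90.0, 175.4]
ft_force: [-0.3, 0.8, -0.3]
width: 0.0855
```

Run:
```python
from h import *
s=manip.get_state();print(s['time'],s['tcp_pos'],s['orientation'])
im=np.mean([manip.snapshot('wrist').astype(float) for _ in range(3)],0).astype(np.uint8); cv2.imwrite('pics/w23.png',im)
p=np.array([.6367,-.0163]); y=np.radians(-2.64);uy=np.array([-np.sin(y),np.cos(y)]);ux=np.array([np.cos(y),np.sin(y)])
P=lambda X,Y,z: [*(p+ux*X+uy*Y),z]
print(proj('wrist',[P(0,0,.056),P(0,0,.042),P(0,.1,.035),P(-.009,0,.056),P(-.030,-.08,.033),P(-.030,.0,.033),P(.03,0,.033)],s).round(1).tolist())
c=im[280:350,240:320]
cv2.imwrite('pics/w23d.png',np.clip(cv2.resize(c,None,fx=10,fy=8,interpolation=cv2.INTER_CUBIC).astype(float)*1.6,0,255).astype(np.uint8))
im=im.astype(int)
for u in (225,255,300,330): print(u,'front',im[276:292,u].sum(1).tolist(),'back',im[326:342,u].sum(1).tolist())
```

```text
34.45 [ 0.5154105  -0.01106995  0.17105333] [178.6560296   89.96525621 175.41336842]
[[279.7, 323.6], [279.7, 315.2], [373.6, 309.9], [279.6, 315.8], [202.6, 285.5], [279.4, 285.2], [279.9, 333.9]]
225 front [169, 153, 148, 148, 148, 152, 197, 235, 260, 262, 253, 241, 233, 240, 241, 227] back [243, 247, 244, 235, 235, 283, 292, 208, 178, 212, 220, 216, 202, 166, 107, 60]
255 front [171, 152, 142, 149, 144, 168, 239, 313, 347, 347, 341, 335, 347, 348, 351, 347] back [340, 346, 346, 336, 327, 348, 375, 384, 396, 393, 390, 386, 364, 272, 150, 79]
300 front [174, 148, 140, 137, 133, 136, 143, 176, 197, 211, 210, 204, 206, 196, 195, 197] back [191, 192, 191, 193, 195, 203, 212, 216, 223, 210, 207, 207, 196, 154, 117, 79]
330 front [168, 153, 133, 139, 131, 130, 140, 178, 204, 201, 206, 208, 202, 196, 194, 188] back [189, 184, 189, 191, 199, 196, 210, 209, 214, 211, 206, 198, 185, 140, 82, 50]
```

View pics/w23d.png

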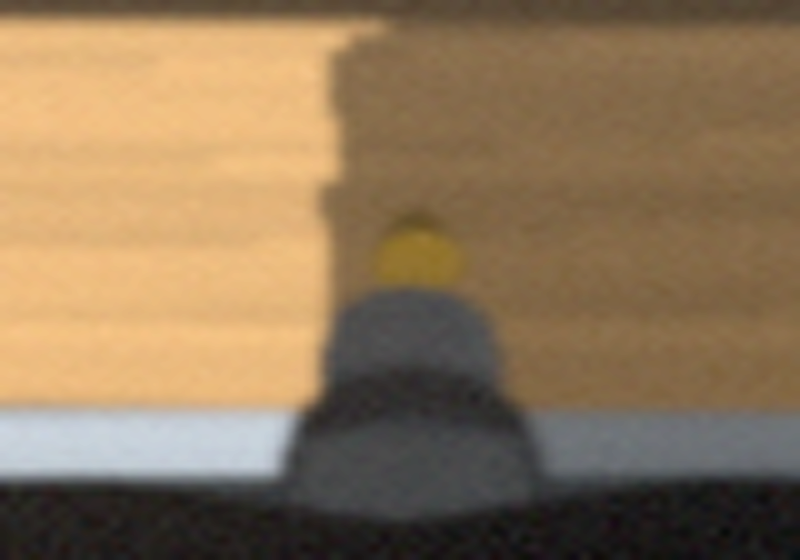

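Call:
move_arm(moves=[-40,0,20,0,0,-0.17,85,-75,20,45,0,0,-0.35,85,-75,60,45,0,0,-0.53,85,-75,100,45,0,0,-0.71,85,-60,125,45,0,0,-0.89,85,-20,125,45,0,0,-1.07,85,30,125,45,0,0,-1.25,85,80,125,45,0,0,-1.43,85,120,125,45,0,0,-1.565,85,126,125,20,0,0,-1.565,85,126,125,-40,0,0,-1.565,85,126,125,-100,0,0,-1.565,85,126,125,-138,0,0,-1.565,85,126,125,-147,0,0,-1.565,70,126,125,-147,0,0,-1.565,56,126,125,-147,0,0,-1.565,56,126,125,-147,0,0,-1.565,56,126,125,-147,0,0,-1.565,56], newtons=60)

```text
time: 36.85
tcp_pos: [0.6418, 0.1141, 0.025]
orientation: [106.3, 89.9, 13.5]
ft_force: [-1.1, -0.3, -2.0]
width: 0.0573
```

Run:
```python
from h import *
s=manip.get_state();print(s['time'],s['tcp_pos'],s['ft_force'],s['ft_torque'],s['width']);T=Twrist(s); print(np.degrees(np.arctan2(T[1,1],T[0,1])))
```

```text
36.85 [0.64179078 0.11405458 0.02500796] [-1.12024008 -0.28676435 -2.04878451] [ 0.04304845  0.21237956 -0.13391769] 0.05727419748507702
-2.752323332698675
```

Call:
move_arm(moves=[-0.5,0,-0.3,0,0,0.01,56,-1,0,-0.3,0,0,0.02,56,-1,0,-0.3,0,0,0.025,56,-1,0,-0.3,0,0,0.025,56])

```text
time: 37.35
tcp_pos: [0.6407, 0.114, 0.0248]
orientation: [112.4, 89.9, 21.0]
ft_force: [-1.3, 0.5, 6.0]
width: 0.0575
```

Run:
```python
from h import *
s=manip.get_state();print(s['time'],s['tcp_pos'],s['ft_force'],s['ft_torque'],s['width']);T=Twrist(s); print(np.degrees(np.arctan2(T[1,1],T[0,1])))
im=manip.snapshot('wrist'); cv2.imwrite('pics/w24.png',im)
```

```text
37.35 [0.64074448 0.11396304 0.02475546] [-1.27019343  0.47341331  6.01801572] [ 0.1731305   0.55055361 -1.34825077] 0.05746978015461304
-1.3812289525740542
```

Call:
move_arm(moves=[0.8,0,0.3,0,0,0.003,56,1.5,0,0.5,0,0,0.003,56,1.5,0,0.5,0,0,0.003,56])

```text
time: 37.78
tcp_pos: [0.6408, 0.1139, 0.0247]
orientation: [-102.3, 89.9, 166.5]
ft_force: [-8.9, 1.5, 7.1]
width: 0.057
```

Run:
```python
from h import *
s=manip.get_state();print(s['time'],s['tcp_pos'],s['ft_force'],s['ft_torque'],s['width']);T=Twrist(s); print(np.degrees(np.arctan2(T[1,1],T[0,1])))
```

```text
37.775 [0.64082366 0.11393835 0.02470317] [-8.93597105  1.47068962  7.06041497] [ 0.21291205  1.71893069 -1.69160973] 0.05696962420535622
-1.2260172160952385
```

Call:
move_arm(moves=[0,0,0,0,0,0,62,0,0,0,0,0,0,75,0,0,0,0,0,0,85,0,0,0,0,0,0,85,0,0,30,0,0,0,85,0,0,90,0,0,0,85,-40,0,150,0,0,0,85,-100,0,190,0,0,0.17,85,-160,0,190,0,0,0.35,85,-203,-20,190,0,0,0.53,85,-203,-60,190,0,0,0.71,85,-203,-100,190,0,0,0.89,85,-203,-123,190,0,0,1.07,85,-190,-125,175,0,0,1.25,85,-165,-125,160,0,0,1.43,85,-140,-125,150,0,0,1.54,85,-126,-125,147,0,0,1.54,85,-126,-125,147,0,0,1.54,85])

```text
time: 40.02
tcp_pos: [0.516, -0.0111, 0.1711]
orientation: [-175.1, 90.0, -178.1]
ft_force: [0.3, 0.7, 0.2]
width: 0.0852
```

Run:
```python
from h import *
s=manip.get_state();print(s['time'],s['tcp_pos'],s['orientation'])
im=np.mean([manip.snapshot('wrist').astype(float) for _ in range(3)],0).astype(np.uint8); cv2.imwrite('pics/w25.png',im)
p=np.array([.6367,-.0163]); y=np.radians(-2.64);uy=np.array([-np.sin(y),np.cos(y)]);ux=np.array([np.cos(y),np.sin(y)])
P=lambda X,Y,z: [*(p+ux*X+uy*Y),z]
print(proj('wrist',[P(0,0,.056),P(0,0,.042),P(0,.1,.035),P(-.009,0,.056),P(-.030,-.08,.033),P(-.030,.0,.033),P(.03,0,.033)],s).round(1).tolist())
c=im[280:350,240:320]
cv2.imwrite('pics/w25d.png',np.clip(cv2.resize(c,None,fx=10,fy=8,interpolation=cv2.INTER_CUBIC).astype(float)*1.6,0,255).astype(np.uint8))
im=im.astype(int)
for u in (225,255,300,330): print(u,'front',im[276:292,u].sum(1).tolist(),'back',im[326:342,u].sum(1).tolist())
```

```text
40.025 [ 0.51597512 -0.01107468  0.1710788 ] [-175.074289     89.95303714 -178.1182679 ]
[[279.3, 323.2], [279.3, 314.8], [373.2, 309.8], [279.2, 315.4], [202.3, 284.8], [279.1, 284.7], [279.5, 333.5]]
225 front [267, 198, 163, 148, 141, 148, 154, 205, 274, 319, 321, 317, 312, 314, 325, 328] back [212, 221, 220, 228, 234, 225, 181, 152, 192, 214, 216, 216, 208, 179, 109, 75]
255 front [211, 175, 154, 141, 142, 145, 166, 225, 294, 339, 346, 344, 344, 354, 350, 349] back [345, 343, 342, 345, 335, 340, 371, 394, 394, 391, 388, 378, 343, 220, 125, 72]
300 front [181, 158, 139, 133, 134, 132, 135, 164, 196, 209, 205, 213, 199, 204, 195, 198] back [193, 187, 190, 192, 191, 199, 208, 214, 220, 212, 207, 217, 186, 143, 109, 81]
330 front [162, 144, 142, 131, 130, 141, 144, 183, 203, 205, 211, 206, 201, 202, 198, 192] back [194, 189, 190, 191, 193, 198, 205, 213, 213, 209, 209, 209, 175, 139, 80, 46]
```

View pics/w25d.png

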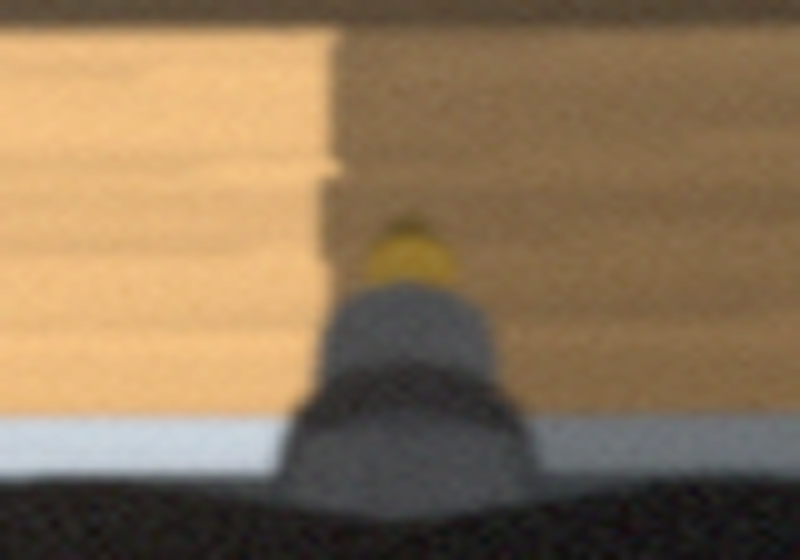

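Call:
move_arm(moves=[-15,0,55,0,0,0,40,-15,-10,115,0,0,0,0,-10,-50,160,0,0,0,0,10,-95,160,0,0,0,0,33,-123,150,0,0,0,0,33,-123,118,0,0,0,0,33,-123,118,0,0,0,0,33,-123,118,0,0,0,0])

```text
time: 41.18
tcp_pos: [0.5484, -0.1337, 0.2911]
orientation: [-10.7, 89.9, -13.6]
ft_force: [0.0, -0.5, 0.3]
width: -0.0003
```

Run:
```python
from h import *
s=manip.get_state();print(s['time'],s['tcp_pos'],s['ft_force'],s['width'])
im=manip.snapshot('wrist'); cv2.imwrite('pics/w26.png',im)
a=manip.snapshot('side');b=manip.snapshot('scene')
cv2.imwrite('pics/b26.png',np.hstack([cv2.resize(a[120:280,180:340],None,fx=2.5,fy=2.5),cv2.resize(b[130:290,220:380],None,fx=2.5,fy=2.5)]))
```

```text
41.175 [ 0.54840241 -0.13374407  0.29113274] [ 0.02120062 -0.45394619  0.31583225] -0.00027014492377310146
```

View pics/w26.png

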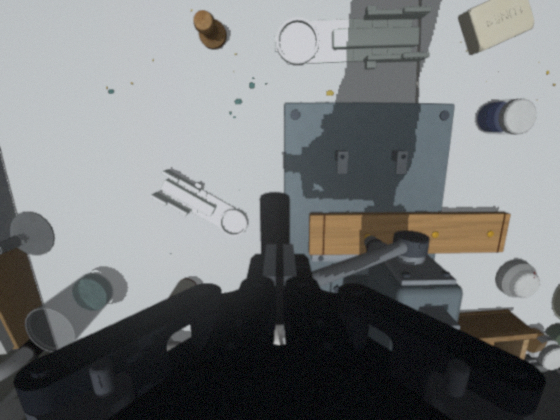

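View pics/b26.png

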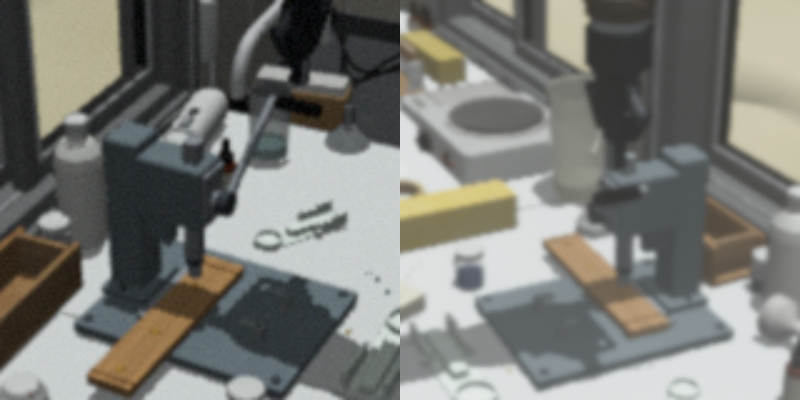

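Call:
move_arm(moves=[0,-2,-20,0,0,0,0,0,-7,-31,0,0,0,0,0,-13,-42,0,0,0,0,0,-18,-52,0,0,0,0,0,-22,-63,0,0,0,0,0,-24,-73,0,0,0,0,0,-26,-81,0,0,0,0,0,-26,-81,0,0,0,0])

```text
time: 42.32
tcp_pos: [0.5487, -0.16, 0.2076]
orientation: [147.1, 90.0, 144.2]
ft_force: [-0.7, -1.2, 2.9]
width: 0.0003
```

Run:
```python
from h import *
s=manip.get_state();print(s['time'],s['tcp_pos'],s['ft_force'],s['width'])
out=[]
for c,(x0,y0) in (('scene',(290,225)),('side',(240,212))):
    ims=np.mean([manip.snapshot(c).astype(float) for _ in range(3)],0); k=13
    out.append(np.clip(cv2.resize(ims[y0:y0+36,x0:x0+30],None,fx=k,fy=k,interpolation=cv2.INTER_CUBIC)*1.3,0,255))
cv2.imwrite('pics/b27.png',np.hstack(out))
cv2.imwrite('pics/w27.png',manip.snapshot('wrist'))
```

```text
42.325 [ 0.5487095  -0.15997914  0.20755059] [-0.6713582  -1.17459617  2.86756564] 0.00032074363259425705[ WARN:0@7.400] global loadsave.cpp:1063 imwrite_ Unsupported depth image for selected encoder is fallbacked to CV_8U.
```

View pics/b27.png

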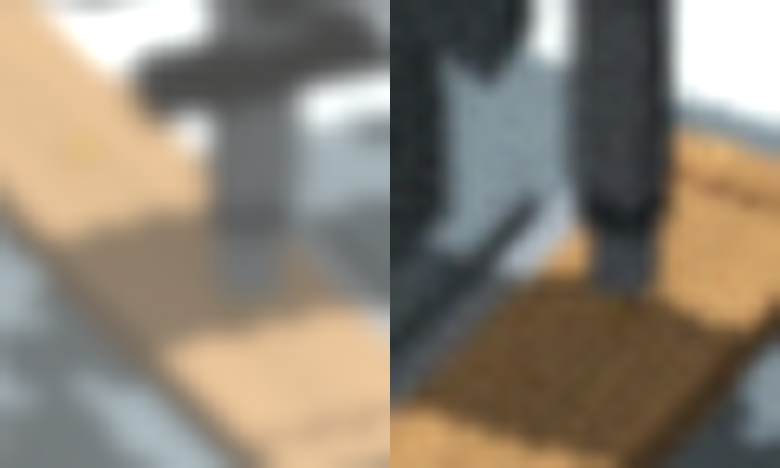

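View pics/w27.png

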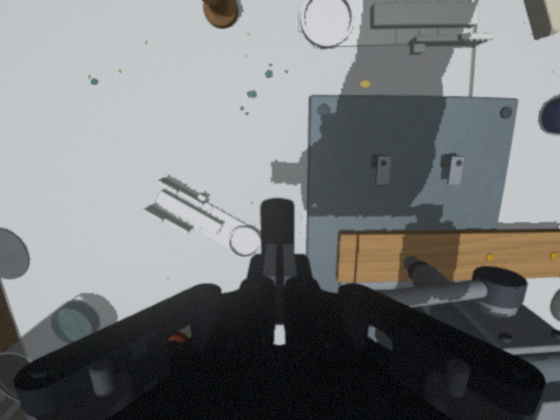

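Call:
move_arm(moves=[0,-1.5,-8,0,0,0,0,0,-2,-17,0,0,0,0,0,-2,-26,0,0,0,0,0,-1.5,-34,0,0,0,0,0,-1,-41,0,0,0,0,0,-1,-46,0,0,0,0,0,-1,-48,0,0,0,0,0,-1,-48,0,0,0,0])

```text
time: 43.68
tcp_pos: [0.5492, -0.1619, 0.1648]
orientation: [-24.0, 89.6, -27.0]
ft_force: [-10.5, -1.1, 34.1]
width: 0.0001
```

Run:
```python
from h import *
s=manip.get_state();print(s['time'],s['tcp_pos'],s['ft_force'])
out=[]
for c,(x0,y0) in (('scene',(290,225)),('side',(240,212))):
    ims=manip.snapshot(c).astype(float); k=13
    out.append(np.clip(cv2.resize(ims[y0:y0+36,x0:x0+30],None,fx=k,fy=k,interpolation=cv2.INTER_CUBIC)*1.3,0,255))
cv2.imwrite('pics/b28.png',np.hstack(out).astype(np.uint8))
```

```text
43.675 [ 0.54924994 -0.16191606  0.16482025] [-10.46825655  -1.07760386  34.08662112]
```

View pics/b28.png

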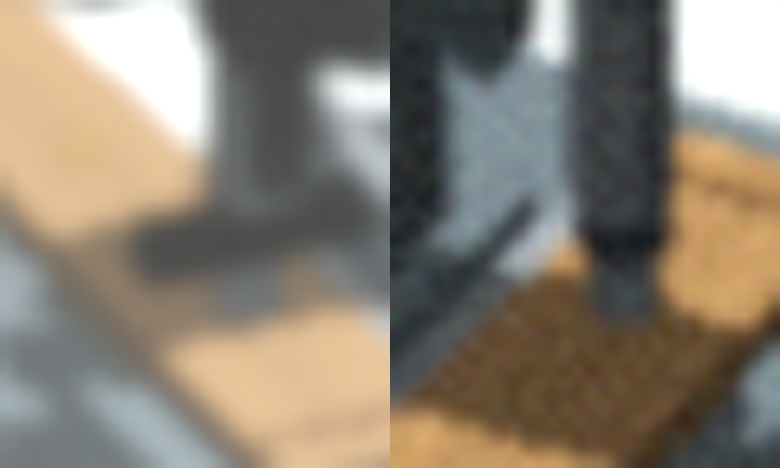

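Call:
move_arm(moves=[0,0,6,0,0,0,0,0,-1,14,0,0,0,0,0,-1,22,0,0,0,0,0,0,34,0,0,0,0,0,1,45,0,0,0,0,0,5,66,0,0,0,0,0,13,87,0,0,0,0,0,24,108,0,0,0,0,-5,26,140,0,0,0,0,-40,26,160,0,0,0,0,-90,60,150,0,0,0,0,-110,110,120,0,0,0,40,-80,140,70,0,0,0,85,-50,150,20,0,0,0,85,-33,150,6,0,0,0,85,-33,150,6,0,0,0,85])

```text
time: 45.78
tcp_pos: [0.5153, -0.0108, 0.1646]
orientation: [-175.8, 89.8, -178.7]
ft_force: [-1.7, -0.1, 0.2]
width: 0.0851
```

Run:
```python
from h import *
s=manip.get_state();print(s['time'],s['tcp_pos'],s['ft_force'])
im=manip.snapshot('wrist'); cv2.imwrite('pics/w29.png',im)
c=im[280:350,240:320]
cv2.imwrite('pics/w29d.png',np.clip(cv2.resize(c,None,fx=10,fy=8,interpolation=cv2.INTER_CUBIC).astype(float)*1.6,0,255).astype(np.uint8))
a=manip.snapshot('side');b=manip.snapshot('scene')
cv2.imwrite('pics/b29.png',np.hstack([cv2.resize(a[120:320,180:380],None,fx=2,fy=2),cv2.resize(b[130:330,200:400],None,fx=2,fy=2)]))
out=[]
for d,(x0,y0) in ((b,(290,225)),(a,(240,212))):
    k=13
    out.append(np.clip(cv2.resize(d[y0:y0+36,x0:x0+30],None,fx=k,fy=k,interpolation=cv2.INTER_CUBIC)*1.3,0,255))
cv2.imwrite('pics/b30.png',np.hstack(out).astype(np.uint8))
for c in('scene','side'):
  for n in('lever_grip','nose','nest','board'): print(c,n,[(np.round(d['at'],4),round(d['p'],2)) for d in manip.spot_point(c,n)])
```

```text
45.775 [ 0.5152749  -0.01081351  0.16458465] [-1.65587781 -0.13939514  0.17602096]
scene lever_grip [(array([ 0.5501, -0.1352,  0.2607]), 0.68), (array([ 0.4773,  0.4856, -0.0005]), 0.25)]
scene nose [(array([ 0.6373, -0.014 ,  0.0574]), 0.75)]
scene nest [(array([ 0.3778, -0.1023, -0.0005]), 0.92), (array([ 6.180e-01, -2.046e-01, -6.000e-04]), 0.75)]
scene board [(array([0.6417, 0.0491, 0.0138]), 0.92), (array([ 0.5508, -0.1339,  0.2599]), 0.29)]
side lever_grip []
side nose [(array([ 0.6315, -0.0149,  0.0487]), 0.63)]
side nest [(array([ 0.3786, -0.0974,  0.0004]), 0.71), (array([ 0.6148, -0.2091, -0.0038]), 0.63), (array([0.4743, 0.4815, 0.0053]), 0.52), (array([ 0.3722, -0.0085,  0.0133]), 0.44)]
side board [(array([0.6359, 0.0516, 0.0187]), 0.8), (array([ 0.3744, -0.0114,  0.0125]), 0.68)]
```

View pics/w29d.png

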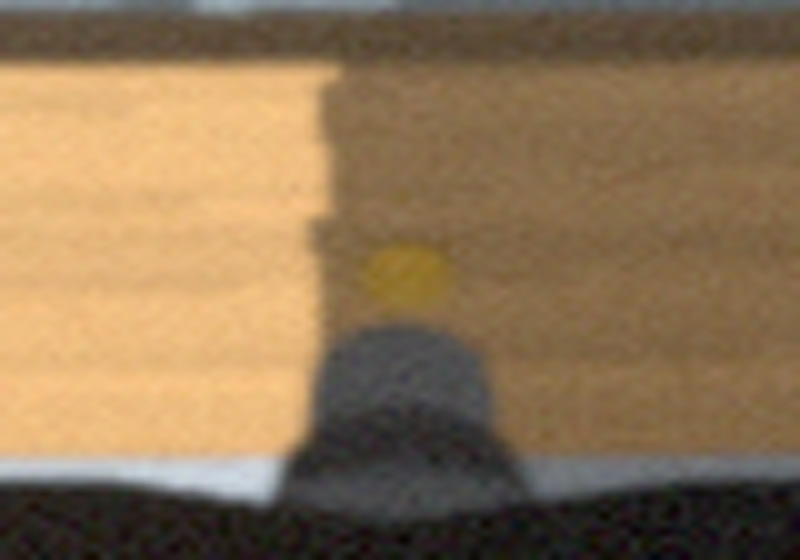

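View pics/b29.png

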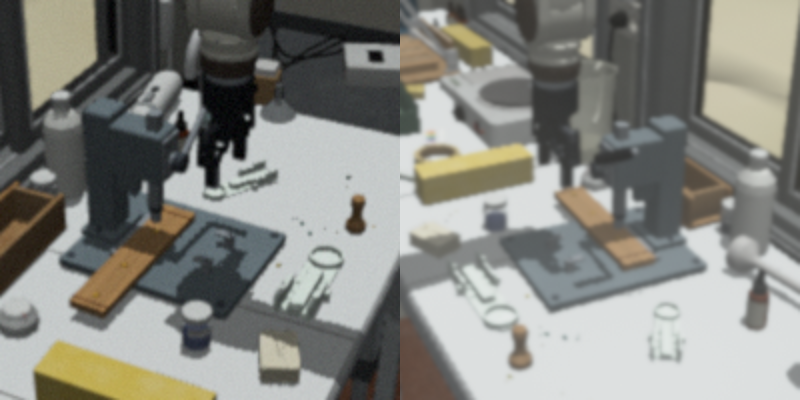

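View pics/b30.png

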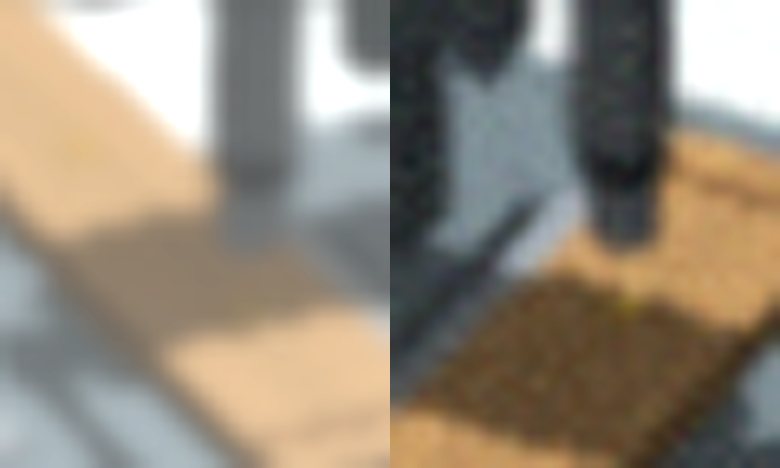

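Run:
```python
from h import *
s=manip.get_state()
print(proj('wrist',[[.6367,-.0145,.035],[.6367,-.0145,.042],[.6277,-.0145,.056]],s))
b=back('wrist',[(280.2,313.9)],.035,s); print(b)
manip.job_done()
```

```text
[[280.85597913 313.1778812 ]
 [280.88602236 317.20423362]
 [280.49604108 317.94505637]]
[[ 0.6375421  -0.01522897  0.035     ]]
the job is handed in; nothing more can be done
```

The job is handed in, about 46 s into the 72 s allowed. No verdict was reported, so what follows rests on my own checks.

**What I did**
- **Nest:** I pinched the tabs of the larger nest, the one in the press. Then I drew it out forwards and laid it flat in front of the press, at about (0.377, −0.10).
- **Board:** I set it on the plate and found the stud about 2–3 mm off. I re-gripped the board twice, to move it sideways and to square it against the fence.
- **Press:** I pushed the lever to its stop with about 34 N at the grip, let it come back up, and backed the arm away.

**Last checks**
- **Stud:** The wrist picture shows the head as a low, flat disc with no shank visible. It measures within about 1 mm of my estimate of the nose position, and matches the nose sideways to about 0.3 mm.
- **Lever:** The grip was found at z = 0.261, so it is back at rest.
- **Nest and bystanders:** The nest lies flat on the bench, and the bystanders in view look undisturbed.
- **Robot:** The gripper was open and touching nothing in the last pictures, though the last force reading was −1.7 N along x, with the other axes under 0.2 N.

**What disagreed**
- **Before pressing:** Several views put the stud 1.5–2 mm short of the nose front to back, although the board was pushed against the fence. That is inside the 4 mm limit, and the check after pressing gave about 1 mm.
- **Nose position:** My early estimate of the nose's sideways position was about 2 mm off. I corrected it from a front view of nose and stud together.

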